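# Close and stack the dried food tub

### The job

The clean food tub has dried standing on its end with its lid ajar. Stand it on its feet on the worktop without letting it topple over and let go of it, press its lid fully shut there, then put it away gently on top of the full tub that stands beside it, lengthwise over it, with all four feet down in the recesses of that tub's lid. Leave the full tub where it is and do not disturb the honey jar, the garlic or the mug.

Things in the scene. Friction and masses are not known exactly. Their poses are not given: they have to be found in the camera images.
- tub: Tub to be stacked: off-white plastic, teal hinged lid, 150 (x) x 64 (y) x 86 mm (z) shut, 0.3 kg. Origin: centre of the underside at the soles of its feet; z to the lid. Grip the flat sides (64 mm apart along y, z = 8 to 76 mm; lid above, 62 mm wide). Hinge at the -x end. It starts standing on its +x end face, hinge end up, origin 75 mm up, lid side facing roughly the robot's right.
- tub_lid (a joint): Lid hinge of the tub, rad: 0 = fully shut, grows as the lid opens; 0.1 to 0.2 at the start. The hinge is stiff: the lid stays where it is left, and its free edge takes about 4 N to push down; shut, it rests hard on the rim.
- lid_edge (a point): Point on the top face of the tub's lid, in the middle of its width, 12 mm in from the tub's +x end (the lid's free edge); 86 mm above the soles when the lid is shut. A good place to press.
- base_tub: The full tub, standing on its feet: same make and size (150 x 64 x 86 mm), teal lid shut, about 0.75 kg, loose on the worktop. Origin: centre of the underside at the soles; x along its length, z up. Lid top at z = 86 mm. A tub seated on it, either way round, has its soles at z = 80 mm; one merely lying on the lid is 6 mm higher.
- honey_jar: Bystander: glass jar with a red lid, 65 mm across, 100 mm tall, origin at the centre of its underside.
- garlic: Bystander: garlic bulb, 60 x 57 x 58 mm, origin at the centre of its underside.
- mug: Bystander: cream mug, 80 x 115 x 102 mm with its handle, origin at the centre of its underside.
- tub_foot (a point): Centre of the sole of one foot of the tub, at its x = +61, y = +18 mm. The tub has four such round feet at x = +-61, y = +-18 mm: 12 mm across, 8 mm tall, chamfered to 8.4 mm across at the sole.
- base_rim (a point): Centre of the full tub's rim, 76 mm above its soles, under the lid. The lid's hinge is worn: the lid sits up to 4 mm off this centre, either way along the tub's x, and takes 6 N to shift. In the lid's top are four recesses, 15 x 15 mm, 6 mm deep, 1 mm chamfers, at x = +-61, y = +-18 mm from the lid's own centre; seated feet have 1.5 mm play each way.
Not all that is in view belongs to the job. What is shaped like the base_tub but green or orange is not meant.

How it is judged (in metres and radians):
On the way, in this order (a step that is already met when the one before it is completed fails the run):
1. the tub stands upright on its feet on the worktop and the gripper has let go of it (angle between tub's own z axis and vertical below 0.05 rad and height (world z) of tub below 0.004 m and contact force between the fingers and tub below 0.1 N), for 0.2 s.
2. its lid is fully shut while it stands on the worktop (value of joint tub_lid below 0.02 rad and angle between tub's own z axis and vertical below 0.05 rad and height (world z) of tub below 0.004 m), for 0.2 s.
At the end, for the whole second after the job is handed in: The tub stands upright on the full tub, centred within 9 mm and lengthwise within 0.06 rad (either way round), soles 77 to 83 mm above those of the full tub (feet down in the recesses), lid shut (under 0.025 rad), at rest; the full tub stands upright within 40 mm of where it was (z of tub in the frame of base_tub between 0.077 and 0.083 m and horizontal distance between tub and base_tub below 0.009 m and angle between the x axis of tub and the x axis of base_tub, either way round below 0.06 rad and angle between tub's own z axis and vertical below 0.04 rad and angle between base_tub's own z axis and vertical below 0.03 rad and value of joint tub_lid below 0.025 rad and linear speed of tub below 0.02 m/s and distance of base_tub from where it was at the start of the episode below 0.04 m); the robot touches nothing.
It fails at once if the tub is let topple (it turns faster than 6 rad/s) (angular speed of tub above 6 rad/s).
It fails at once if the tub is slammed or forced down on the full tub (more than 60 N) (contact force between tub and base_tub above 60 N).
It fails at once if the honey jar, the garlic or the mug is pushed away by more than 30 mm (distance of any of honey_jar, garlic, mug from where it was at the start of the episode above 0.03 m).
It also fails if it takes over 72 s, if anything falls off the work surface, if the arm or the gripper's body presses on something with over 40 N, if the wrist force passes 120 N, or if a joint passes its speed limit or range.

### The arm

A 6-joint arm with a two-finger parallel gripper is mounted at the origin on a cart in front of the work surface, level with it; the furniture and walls round the work are solid. World frame = base frame: x ahead of the robot, y to its left, z up, the work surface at z = 0. Lengths are in mm, angles in rad, forces in N, time in s.
With the tool pointing down it reaches from about 275 to 750 mm from the base axis. Payload 10.2 kg.
Tool frame: the origin (TCP) lies at the very end of the fingers, on their centre line; the grasp point (between the pads) lies 19 mm behind it (ctrl.pinch_z is the distance from the TCP to the grasp point, in mm); y points along the fingers, z is the direction in which the jaws open and shut, and the axes are right-handed (so a half turn about y gives the same grasp; the last joint's range is limited). The gripper opens to 85 mm and grips with 20 to 120 N. Pads are 22 mm wide; open, the fingers measure 114 mm over their backs; the gripper's body (76 mm by 85 mm) begins 54 mm behind the grasp point. The pads swing forward as they close: fully open they stand 13 mm farther back than shut.
Start: joints at [0.957, 0.313, 1.498, -0, 1.331, -0.223], TCP at [200, 485.418, 231.294] pointing down, gripper open.
Joint ranges: [-2.94, 2.94], [-0.97, 2.17], [0.19, 2.56], [-1.23, 4.37], [0.02, 3.11], [-2.88, 2.88]. Speed limits (rad/s): [2.39, 2.39, 3.01, 3.14, 3.14, 3.14].

### API

Orientations are given as a unit quaternion [w, x, y, z].
In Python, from rig import sense, eyes, ctrl gives the robot as it stands. The module is installed in compiled form; this text tells all that it offers.
- The arm moves only by the shell command python3 -m handwheel 'ROWS' [FORCE]. ROWS is JSON, a list of rows, each an object of numbers: "grip": the finger opening in mm, from 0 to 85.4; "tx", "ty", "tz": the shift along the tool's x, y, z in mm; "wx", "wy", "wz": the turn, a rotation vector about the tool's x, y, z in rad. In form: [{"grip": .., "tx": .., "ty": .., "tz": .., "wx": .., "wy": .., "wz": ..}, ...]. A call has 1 to 10 rows; each row shifts and turns the commanded pose from where the row before left it, along the tool's axes as they then stand; what a row does not reach is not made up. A row lasts 1/12 s, in which the tool goes at most 41.7 mm and 7.16 degrees, less where a joint would pass 70% of its speed; a pose out of reach is approached as far as the arm can. A call is refused whole if a number of a shift passes 41.7 or a number of a turn 0.125, either way. A call with a gripper value outside its range is refused whole. The fingers move at their own pace and stop on an object; FORCE is the grip in N (left out, the last holds). Time passes only in rows, so rows that do not move let the fingers close. It gives the time, the measured TCP pose, the force and the opening at its end, in the units of the state.
- sense(): the state, without advancing time (a new reading comes with each control period).
- eyes.capture(name): name is "side" or "top"; returns a dict with "pixels" (384x512x3 uint8, red, green, blue), "mtx" (3x3 intrinsics, pixels), "dist" ([k1, k2, p1, p2, k3] as OpenCV has them; the pictures are not rectified), "R" (3x3) and "t" (3): a world point X has camera coordinates R X + t. Camera axes: x right, y down, z forward; pixel columns grow to the right and rows downward; lengths in mm; the calibration is good to about 2 mm. A picture is of the moment at which its call begins. There is no depth.
- ctrl.finish_job(): hands the job in, once; it reports no verdict.
The state is a dict: "time_s": time; "joints": joint angles; "dq": joint speeds; "tau": joint torques, N m; "eef_pos": TCP position; "ee_rot": TCP orientation; "force": force on the tool from outside, world axes, zero at the start; "wrist_torque": the same for the moment, N m; "grip_width": opening from 0.0 (shut) to 1.0 (fully open).
Only numpy, scipy, OpenCV 4.12 (cv2) and the standard library are available. Lean on these libraries where they do the work, as an engineer would, in place of code of your own. Each camera call takes 0.05 s, during which the arm holds its last target.

## Working session

There is one attempt and no reset: what is moved stays moved. The work goes in short steps, Python scripts to look and compute and a shell command to move; the robot and the scene stay as the last step left them, time stands still between calls to the robot, and variables do not carry over. Pictures are saved under pics/ and viewed, and the job is handed in when it is done.

```bash
mkdir -p pics; cat > h.py <<'E'
import numpy as np, cv2
from rig import sense, eyes, ctrl
def cap(n,f=None):
    c=eyes.capture(n)
    if f: cv2.imwrite('pics/'+f,c['pixels'][:,:,::-1])
    for k in('mtx','dist','R','t'): c[k]=np.array(c[k],float)
    return c
def ray(c,uv):
    p=cv2.undistortPoints(np.array([[uv]],float),c['mtx'],c['dist'])[0,0]
    d=c['R'].T@np.array([p[0],p[1],1.]); o=-c['R'].T@c['t']
    return o,d
def onz(c,uv,z):
    o,d=ray(c,uv); return o+d*(z-o[2])/d[2]
def proj(c,X):
    X=np.atleast_2d(np.array(X,float))
    r,_=cv2.Rodrigues(c['R']); return cv2.projectPoints(X,r,c['t'],c['mtx'],c['dist'])[0][:,0]
def tri(c1,u1,c2,u2):
    o1,d1=ray(c1,u1);o2,d2=ray(c2,u2)
    A=np.stack([d1,-d2],1); s=np.linalg.lstsq(A,o2-o1,rcond=None)[0]
    a=o1+s[0]*d1;b=o2+s[1]*d2
    return (a+b)/2,np.linalg.norm(a-b)
E
python3 - <<'E'
from h import *
import pickle
d={n:cap(n,n+'0.png') for n in('side','top')}
pickle.dump(d,open('c0.pkl','wb'))
for n in d: print(n,d[n]['mtx'].round(1).tolist(),d[n]['dist'],(-d[n]['R'].T@d[n]['t']).round(0),d[n]['R'].round(2).tolist())
print(sense()); print(ctrl.pinch_z)
E
```

```text
side [[425.7, 0.0, 257.7], [0.0, 425.7, 187.3], [0.0, 0.0, 1.0]] [-0.02062025  0.          0.          0.          0.        ] [  465. -1107.   575.] [[1.0, -0.09, -0.01], [-0.04, -0.38, -0.93], [0.08, 0.92, -0.38]]
top [[377.4, 0.0, 251.1], [0.0, 377.4, 185.9], [0.0, 0.0, 1.0]] [-0.12286918  0.          0.          0.          0.        ] [ 430.   27. 1200.] [[-0.01, -1.0, 0.01], [-0.99, 0.01, -0.14], [0.14, -0.01, -0.99]]
{'time_s': 0.1, 'joints': array([ 9.56610876e-01,  3.13402377e-01,  1.49833560e+00, -2.34756538e-05,
        1.33100118e+00, -2.23381367e-01]), 'dq': array([-6.96464079e-04,  6.75285137e-04, -1.00663064e-03, -1.33610280e-03,
       -4.91129190e-05,  2.47537253e-04]), 'tau': array([ 2.22207724e-03, -4.12907445e+01, -2.60139745e+01, -2.29597845e-04,
        3.09717150e-03,  4.01705984e-05]), 'eef_pos': array([199.86610534, 485.22776993, 230.7976426 ]), 'ee_rot': array([-0.69327699,  0.69402419, -0.13744803,  0.13713309]), 'force': array([-0.9225039 ,  0.19014695, -0.62490228]), 'wrist_torque': array([ 0.04468556, -0.02125189, -0.0292901 ]), 'grip_width': 1.0000132207241137}
18.700000000000003
```

View pics/side0.png

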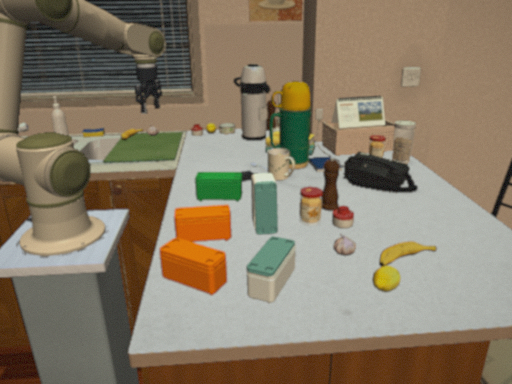

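View pics/top0.png

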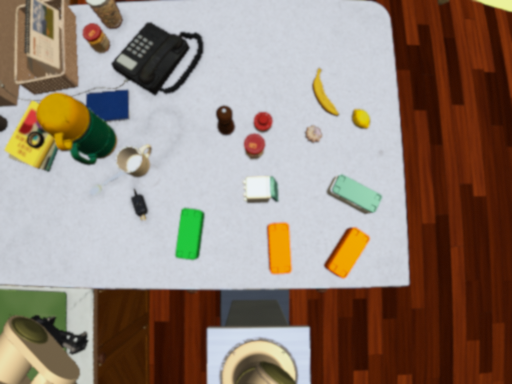

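The things shaped like tubs, by pixel:
- Orange: top (279,248) and (347,252).
- Green: top (190,234).
- White with teal, standing on end: top (261,188), side (265,203).
- White with teal, lying on its feet: top (355,194), side (272,268).

The standing one fits the tub and the lying teal one fits the base_tub. I'll confirm both in an enlarged crop.

```bash
python3 - <<'E'
import cv2,numpy as np
a=cv2.imread('pics/side0.png')[165:305,225:325]; b=cv2.imread('pics/top0.png')[165:225,235:395]
a=cv2.resize(a,None,fx=4,fy=4,interpolation=cv2.INTER_CUBIC); b=cv2.resize(b,None,fx=2.4,fy=2.4,interpolation=cv2.INTER_CUBIC)
im=np.zeros((560,400+b.shape[1],3),np.uint8); im[:,:400]=a; im[:b.shape[0],400:]=b
b2=cv2.resize(cv2.imread('pics/top0.png')[170:210,235:290],None,fx=6,fy=6,interpolation=cv2.INTER_CUBIC)
im[200:200+b2.shape[0],400:400+b2.shape[1]]=b2
cv2.imwrite('pics/crop0.png',im);print(im.shape)
E
```

```text
(560, 784, 3)
```

View pics/crop0.png

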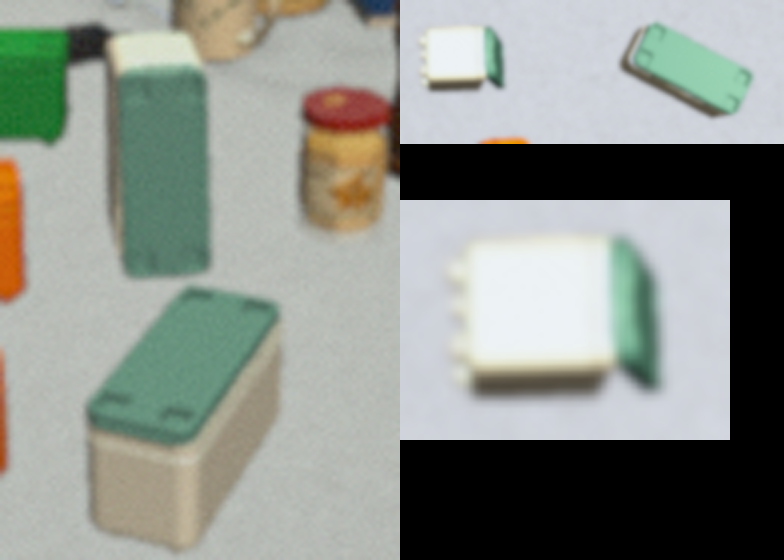

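The crop confirms it. The tub standing on end has its feet to the left (+y) and its teal lid to the right (-y). The lying tub has a teal lid with four recesses, so that is the full tub. Next I measure both.

```bash
cat > meas.py <<'E'
from h import *
import pickle
d=pickle.load(open('c0.pkl','rb')); T=d['top'];S=d['side']
def mask(c,lo,hi,roi):
    h=cv2.cvtColor(c['pixels'],cv2.COLOR_RGB2HSV); m=cv2.inRange(h,lo,hi)
    r=np.zeros_like(m); x0,y0,x1,y1=roi; r[y0:y1,x0:x1]=m[y0:y1,x0:x1]; return r
teal=((65,60,50),(100,255,255))
for c,roi in((T,(320,165,395,225)),(S,(235,230,310,305))):
    m=mask(c,*teal,roi); m=cv2.morphologyEx(m,cv2.MORPH_CLOSE,np.ones((5,5)))
    k=max(cv2.findContours(m,cv2.RETR_EXTERNAL,cv2.CHAIN_APPROX_NONE)[0],key=cv2.contourArea)[:,0].astype(float)
    P=np.array([onz(c,p,86)[:2] for p in k]).astype(np.float32)
    print('base lid',len(k),cv2.minAreaRect(P))
# tub end face (off-white) at z=150 in top
hsv=cv2.cvtColor(T['pixels'],cv2.COLOR_RGB2HSV)
for v in (170,190,196): print(v, [tuple(hsv[v,u]) for u in range(240,284,3)])
for uv in ((246.7,176.3),(270.3,176.3),(270.3,197),(246.7,197)): print(onz(T,uv,150).round(1))
for n,uv,z in(('jar',(255,145),100),('garlic',(313,133),40),('mug',(130,160),100)): print(n,onz(T,uv,z).round(0))
E
python3 meas.py
```

```text
base lid 110 ((558.6172485351562, -296.6046447753906), (142.78338623046875, 59.42877197265625), 61.98931884765625)
base lid 108 ((560.0552978515625, -307.849609375), (151.55392456054688, 59.68006134033203), 61.44147872924805)
170 [(np.uint8(109), np.uint8(13), np.uint8(217)), (np.uint8(110), np.uint8(14), np.uint8(218)), (np.uint8(110), np.uint8(14), np.uint8(218)), (np.uint8(109), np.uint8(13), np.uint8(217)), (np.uint8(110), np.uint8(14), np.uint8(220)), (np.uint8(109), np.uint8(13), np.uint8(217)), (np.uint8(109), np.uint8(13), np.uint8(218)), (np.uint8(109), np.uint8(13), np.uint8(218)), (np.uint8(109), np.uint8(13), np.uint8(218)), (np.uint8(109), np.uint8(13), np.uint8(217)), (np.uint8(112), np.uint8(13), np.uint8(216)), (np.uint8(109), np.uint8(13), np.uint8(221)), (np.uint8(110), np.uint8(14), np.uint8(219)), (np.uint8(109), np.uint8(13), np.uint8(216)), (np.uint8(110), np.uint8(14), np.uint8(219))]
190 [(np.uint8(109), np.uint8(13), np.uint8(218)), (np.uint8(110), np.uint8(11), np.uint8(210)), (np.uint8(45), np.uint8(14), np.uint8(226)), (np.uint8(98), np.uint8(8), np.uint8(
[... 633 characters left out ...]
t8(209)), (np.uint8(38), np.uint8(12), np.uint8(236)), (np.uint8(38), np.uint8(13), np.uint8(236)), (np.uint8(37), np.uint8(14), np.uint8(235)), (np.uint8(34), np.uint8(15), np.uint8(234)), (np.uint8(34), np.uint8(16), np.uint8(233)), (np.uint8(32), np.uint8(18), np.uint8(231)), (np.uint8(28), np.uint8(30), np.uint8(224)), (np.uint8(40), np.uint8(29), np.uint8(194)), (np.uint8(75), np.uint8(91), np.uint8(126)), (np.uint8(76), np.uint8(87), np.uint8(108)), (np.uint8(102), np.uint8(16), np.uint8(207)), (np.uint8(110), np.uint8(14), np.uint8(219))]
[601.1  32.5 150. ]
[600.7 -34.  150. ]
[542.  -33.2 150. ]
[542.5  32.8 150. ]
jar [704.   7. 100.]
garlic [ 758. -179.   40.]
mug [661. 383. 100.]
```

```bash
python3 - <<'E'
from h import *
import pickle
d=pickle.load(open('c0.pkl','rb')); T=d['top'];S=d['side']
g=T['pixels'].astype(int)
m=((g.min(2)>224)).astype(np.uint8); m[:170]=0;m[205:]=0;m[:,:240]=0;m[:,290:]=0
k=max(cv2.findContours(m,0,1)[0],key=cv2.contourArea)[:,0].astype(float)
P=np.array([onz(T,p,150)[:2] for p in k]).astype(np.float32); print('top',cv2.minAreaRect(P), k.min(0),k.max(0))
# subpixel edges rows: brightness profile along rows between feet
B=g[:,:,0]
for v in (178,181,184,187,190,193): print(v,B[v,240:276])
h=cv2.cvtColor(S['pixels'],cv2.COLOR_RGB2HSV)
m=cv2.inRange(h,(65,60,50),(100,255,255)); m[:165]=0;m[240:]=0;m[:,:250]=0;m[:,285:]=0
k=max(cv2.findContours(m,0,1)[0],key=cv2.contourArea)
print(cv2.minAreaRect(k),cv2.approxPolyDP(k,3,True)[:,0].tolist())
E
```

```text
top ((572.7714233398438, 2.266427993774414), (53.26594924926758, 61.66050720214844), 2.8004720211029053) [247. 177.] [269. 196.]
178 [206 205 205 204 205 208 219 230 234 234 234 234 235 235 235 235 236 236
 236 236 236 236 236 236 236 235 233 231 229 206 159 127 122 131 152 180]
181 [207 207 211 220 227 227 228 233 236 237 237 237 237 236 236 237 237 237
 236 237 237 236 236 237 237 236 234 233 230 208 169 145 134 121 103 109]
184 [206 204 201 198 198 206 221 232 236 237 236 236 236 237 237 236 237 236
 237 237 236 237 237 237 236 236 234 233 230 209 173 150 142 123  92  73]
187 [206 207 209 214 220 223 227 233 236 237 237 237 237 237 237 237 237 237
 237 236 236 237 237 236 236 236 233 232 230 215 182 157 142 122  92  71]
190 [207 206 205 201 198 203 220 232 236 236 236 237 237 237 237 237 236 237
 237 237 237 237 236 236 237 235 234 233 230 215 182 157 139 122  93  72]
193 [206 207 208 213 222 223 227 233 236 236 237 237 237 236 236 237 237 237
 237 237 237 237 237 237 236 236 234 233 232 222 190 152 133 127 108  82]
((265.50054931640625, 207.51611328125), (50.715553283691406, 20.440980911254883), 88.15238952636719) [[272, 182], [255, 185], [259, 233], [276, 229]]
```

```bash
python3 - <<'E'
from h import *
import pickle
d=pickle.load(open('c0.pkl','rb')); T=d['top'];S=d['side']
a,b=onz(S,(255,184),150),onz(S,(272.5,181.5),150); print(a,b,np.degrees(np.arctan2(*(b-a)[[1,0]])))
a,b=onz(S,(259,233),0),onz(S,(276,229.5),0); print(a,b,np.degrees(np.arctan2(*(b-a)[[1,0]])))
a,b=onz(T,(269.3,178),150),onz(T,(269.9,193),150);print(a,b,np.degrees(np.arctan2(*(a-b)[[1,0]])))
from scipy.spatial.transform import Rotation as R
q=sense()['ee_rot']; print(R.from_quat(q[[1,2,3,0]]).as_matrix().round(3))
E
```

```text
[546.95006811 -49.67192562 150.        ] [595.78304943 -37.00696798 150.        ] 14.539462837427026
[556.29812038 -48.40828745   0.        ] [606.65273256 -32.86578813   0.        ] 17.15341112396788
[595.8604054  -31.13463221 150.        ] [553.31696319 -32.24936341 150.        ] 1.5009312611098788
[[ 0.925 -0.001  0.381]
 [-0.381 -0.001  0.925]
 [-0.    -1.    -0.001]]
```

```bash
python3 - <<'E'
from h import *
import pickle
d=pickle.load(open('c0.pkl','rb')); T=d['top'];S=d['side']
h=cv2.cvtColor(S['pixels'],cv2.COLOR_RGB2HSV)
# lid lower & upper teal edge per column, by subpixel saturation threshold
sat=h[:,:,1].astype(float)
for u in range(257,276,2):
    col=sat[:,u]; 
    def cross(r,th=50):
        for v in r:
            a,b=col[v],col[v+1]
            if (a-th)*(b-th)<0: return v+(th-a)/(b-a)
    print(u,cross(range(170,200)),cross(range(222,245)))
for yaw in (0,3,6,10):
    t=np.radians(yaw);c,s=np.cos(t),np.sin(t)
    ctr=np.array([572,0]); 
    for z,off in((150,43),(3,62)):
        P=[[*(ctr+k*np.array([c,s])+off*np.array([s,-c])),z] for k in(-25,25)]
        p=proj(S,P); print(yaw,z,p.round(1).tolist(),'slope',((p[1]-p[0])[1]/(p[1]-p[0])[0]).round(3))
E
```

```text
257 182.68 232.38888888888889
259 182.3 233.34375
261 182.25 233.28205128205127
263 181.89285714285714 None
265 181.9090909090909 233.08823529411765
267 181.6818181818182 232.75
269 171.41935483870967 232.80769230769232
271 172.61111111111111 232.6
273 175.625 232.44117647058823
275 179.375 231.92307692307693
0 150 [[254.8, 183.1], [273.2, 182.3]] slope -0.043
0 3 [[256.1, 234.5], [273.9, 233.6]] slope -0.053
3 150 [[255.7, 183.2], [274.0, 182.1]] slope -0.063
3 3 [[257.3, 234.7], [275.0, 233.3]] slope -0.078
6 150 [[256.6, 183.3], [274.7, 181.8]] slope -0.083
6 3 [[258.5, 234.8], [276.0, 233.0]] slope -0.105
10 150 [[257.8, 183.5], [275.6, 181.5]] slope -0.11
10 3 [[260.2, 234.9], [277.3, 232.5]] slope -0.14
```

```bash
cat > plan.py <<'E'
from h import *
from scipy.spatial.transform import Rotation as R
def cur():
    s=sense(); q=s['ee_rot']; return np.array(s['eef_pos']),R.from_quat(q[[1,2,3,0]])
def rep(p,Rt,note=''):
    """p = target TCP, Rt 3x3 target"""
    x,r=cur(); d=r.as_matrix().T@(p-x); w=(r.inv()*R.from_matrix(Rt)).as_rotvec()
    d2=np.array(Rt).T@(p-x)
    print(note,'tgt',np.round(p,1),'shift now-axes',d.round(1),'shift after-turn axes',d2.round(1),'turn',w.round(4),'rows',max(np.abs(d).max()/41.7,np.linalg.norm(w)/.125).round(1))
def st():
    s=sense(); print('t',round(s['time_s'],2),'tcp',s['eef_pos'].round(1),'F',s['force'].round(1),'M',s['wrist_torque'].round(2),'g',round(s['grip_width']*85.4,1),'j',s['joints'].round(2))
def frame(yaw,phi):
    """jaw axis at yaw, tool pointing down tilted: phi from horizontal(+90deg side of yaw)"""
    c,s=np.cos(yaw),np.sin(yaw); z=np.array([c,s,0]); y=np.cos(phi)*np.array([-s,c,0])+np.sin(phi)*np.array([0,0,-1]); return np.stack([np.cross(y,z),y,z],1)
PZ=18.7
E
cat > a.py <<'E'
from plan import *
st(); y3=np.radians(3); Rt=frame(y3,np.radians(30)); ty=Rt[:,1]
G=np.array([572.8,-15,110]); 
rep(G+PZ*ty-130*ty,Rt,'pre'); rep(G+PZ*ty,Rt,'grasp')
print(Rt.round(3))
E
python3 a.py
```

```text
t 0.1 tcp [199.9 485.2 230.8] F [-0.9  0.2 -0.6] M [ 0.04 -0.02 -0.03] g 85.4 j [ 0.96  0.31  1.5  -0.    1.33 -0.22]
pre tgt [ 577.8 -111.3  165.6] shift now-axes [ 576.7   65.5 -407.5] shift after-turn axes [ 364.1 -500.4  346.2] turn [0.589  1.0178 0.9303] rows 13.8
grasp tgt [572.    1.2 100.6] shift now-axes [ 528.5  130.4 -305.7] shift after-turn axes [ 364.1 -370.4  346.2] turn [0.589  1.0178 0.9303] rows 12.7
[[ 0.026 -0.045  0.999]
 [-0.499  0.865  0.052]
 [-0.866 -0.5    0.   ]]
```

```bash
python3 -m handwheel '[{"tx":32,"tz":-22.5,"ty":-10},{"tx":32,"tz":-22.5,"ty":-10},{"tx":32,"tz":-22.5,"ty":-10},{"tx":32,"tz":-22.5,"ty":-10},{"tx":32,"tz":-22.5,"ty":-10},{"tx":32,"tz":-22.5},{"tx":32,"tz":-22.5},{"tx":32,"tz":-22.5},{"tx":32,"tz":-22.5},{"tx":32,"tz":-22.5}]'
python3 -m handwheel '[{"tx":32,"tz":-22.5},{"tx":32,"tz":-22.5},{"tx":32,"tz":-22.5},{"tx":32,"tz":-22.5},{"tx":32,"tz":-22.5},{"tx":32,"tz":-22.5},{"tx":32,"tz":-22.5},{"tx":32,"tz":-22.5},{},{}]'
python3 a.py
```

```text
t 0.1 tcp [199.9 485.2 230.8] F [-0.9  0.2 -0.6] M [ 0.04 -0.02 -0.03] g 85.4 j [ 0.96  0.31  1.5  -0.    1.33 -0.22]
pre tgt [ 577.8 -111.3  165.6] shift now-axes [ 576.7   65.5 -407.5] shift after-turn axes [ 364.1 -500.4  346.2] turn [0.589  1.0178 0.9303] rows 13.8
grasp tgt [572.    1.2 100.6] shift now-axes [ 528.5  130.4 -305.7] shift after-turn axes [ 364.1 -370.4  346.2] turn [0.589  1.0178 0.9303] rows 12.7
[[ 0.026 -0.045  0.999]
 [-0.499  0.865  0.052]
 [-0.866 -0.5    0.   ]]invalid input
invalid input
```

```bash
python3 -m handwheel '[{"grip":85.4,"tx":32,"ty":-10,"tz":-22.5,"wx":0,"wy":0,"wz":0},{"grip":85.4,"tx":32,"ty":-10,"tz":-22.5,"wx":0,"wy":0,"wz":0},{"grip":85.4,"tx":32,"ty":-10,"tz":-22.5,"wx":0,"wy":0,"wz":0},{"grip":85.4,"tx":32,"ty":-10,"tz":-22.5,"wx":0,"wy":0,"wz":0},{"grip":85.4,"tx":32,"ty":-10,"tz":-22.5,"wx":0,"wy":0,"wz":0},{"grip":85.4,"tx":32,"ty":0,"tz":-22.5,"wx":0,"wy":0,"wz":0},{"grip":85.4,"tx":32,"ty":0,"tz":-22.5,"wx":0,"wy":0,"wz":0},{"grip":85.4,"tx":32,"ty":0,"tz":-22.5,"wx":0,"wy":0,"wz":0},{"grip":85.4,"tx":32,"ty":0,"tz":-22.5,"wx":0,"wy":0,"wz":0},{"grip":85.4,"tx":32,"ty":0,"tz":-22.5,"wx":0,"wy":0,"wz":0}]'
```

```text
time_s: 0.93
eef_pos: [410.6, 153.6, 281.2]
ee_rot: [0.694, -0.694, 0.137, -0.137]
force: [1.2, 0.1, 0.1]
grip_width: 0.999
```

```bash
python3 a.py
```

```text
t 0.93 tcp [410.6 153.6 281.2] F [1.2 0.1 0.1] M [ 0.03  0.08 -0.01] g 85.3 j [ 0.09  0.08  1.65  0.    1.41 -1.09]
pre tgt [ 577.8 -111.3  165.6] shift now-axes [ 255.5  115.5 -181.2] shift after-turn axes [ 236.7 -178.9  153.1] turn [0.588  1.0182 0.9297] rows 12.0
grasp tgt [572.    1.2 100.6] shift now-axes [207.3 180.5 -79.5] shift after-turn axes [236.7 -48.9 153.1] turn [0.588  1.0182 0.9297] rows 12.0
[[ 0.026 -0.045  0.999]
 [-0.499  0.865  0.052]
 [-0.866 -0.5    0.   ]]
```

```bash
python3 -m handwheel '[{"grip":85.4,"tx":32,"ty":0,"tz":-22.5,"wx":0,"wy":0,"wz":0},{"grip":85.4,"tx":32,"ty":0,"tz":-22.5,"wx":0,"wy":0,"wz":0},{"grip":85.4,"tx":32,"ty":0,"tz":-22.5,"wx":0,"wy":0,"wz":0},{"grip":85.4,"tx":32,"ty":0,"tz":-22.5,"wx":0,"wy":0,"wz":0},{"grip":85.4,"tx":32,"ty":0,"tz":-22.5,"wx":0,"wy":0,"wz":0},{"grip":85.4,"tx":32,"ty":0,"tz":-22.5,"wx":0,"wy":0,"wz":0},{"grip":85.4,"tx":32,"ty":0,"tz":-22.5,"wx":0,"wy":0,"wz":0},{"grip":85.4,"tx":32,"ty":0,"tz":-22.5,"wx":0,"wy":0,"wz":0}]' && python3 -m handwheel '[{"grip":85.4,"tx":0,"ty":0,"tz":0,"wx":0,"wy":0.1128,"wz":0},{"grip":85.4,"tx":0,"ty":0,"tz":0,"wx":0,"wy":0.1128,"wz":0},{"grip":85.4,"tx":0,"ty":0,"tz":0,"wx":0,"wy":0.1128,"wz":0},{"grip":85.4,"tx":0,"ty":0,"tz":0,"wx":0,"wy":0.1128,"wz":0},{"grip":85.4,"tx":0,"ty":0,"tz":0,"wx":0,"wy":0.1128,"wz":0},{"grip":85.4,"tx":0,"ty":0,"tz":0,"wx":0,"wy":0.1128,"wz":0},{"grip":85.4,"tx":0,"ty":0,"tz":0,"wx":0,"wy":0.1128,"wz":0},{"grip":85.4,"tx":0,"ty":0,"tz":0,"wx":0,"wy":0.1128,"wz":0},{"grip":85.4,"tx":0,"ty":0,"tz":0,"wx":0,"wy":0.1128,"wz":0},{"grip":85.4,"tx":0,"ty":0,"tz":0,"wx":0,"wy":0.1128,"wz":0}]'; python3 a.py
```

```text
time_s: 1.6
eef_pos: [578.9, -110.3, 280.9]
ee_rot: [0.694, -0.694, 0.138, -0.137]
force: [-0.4, -0.4, 0.1]
grip_width: 0.999
time_s: 2.43
eef_pos: [578.2, -108.4, 280.9]
ee_rot: [-0.511, 0.512, -0.489, 0.488]
force: [1.4, -0.1, 0.5]
grip_width: 1.002
t 2.43 tcp [ 578.2 -108.4  280.9] F [ 1.4 -0.1  0.5] M [-0.04 -0.01 -0.01] g 85.6 j [-0.38  0.43  1.21 -0.    1.51 -0.43]
pre tgt [ 577.8 -111.3  165.6] shift now-axes [  2.9 115.2  -0.4] shift after-turn axes [101.2  55.2  -0.5] turn [-0.0024 -0.0058  1.0468] rows 8.4
grasp tgt [572.    1.2 100.6] shift now-axes [-109.7  180.3   -1. ] shift after-turn axes [101.2 185.2  -0.5] turn [-0.0024 -0.0058  1.0468] rows 8.4
[[ 0.026 -0.045  0.999]
 [-0.499  0.865  0.052]
 [-0.866 -0.5    0.   ]]
```

Next is the tilt: wz +1.047 in 9 rows of 0.1163.

```bash
python3 -m handwheel '[{"grip":85.4,"tx":0,"ty":0,"tz":0,"wx":0,"wy":0,"wz":0.1163},{"grip":85.4,"tx":0,"ty":0,"tz":0,"wx":0,"wy":0,"wz":0.1163},{"grip":85.4,"tx":0,"ty":0,"tz":0,"wx":0,"wy":0,"wz":0.1163},{"grip":85.4,"tx":0,"ty":0,"tz":0,"wx":0,"wy":0,"wz":0.1163},{"grip":85.4,"tx":0,"ty":0,"tz":0,"wx":0,"wy":0,"wz":0.1163},{"grip":85.4,"tx":0,"ty":0,"tz":0,"wx":0,"wy":0,"wz":0.1163},{"grip":85.4,"tx":0,"ty":0,"tz":0,"wx":0,"wy":0,"wz":0.1163},{"grip":85.4,"tx":0,"ty":0,"tz":0,"wx":0,"wy":0,"wz":0.1163},{"grip":85.4,"tx":0,"ty":0,"tz":0,"wx":0,"wy":0,"wz":0.1163},{"grip":85.4,"tx":0,"ty":0,"tz":0,"wx":0,"wy":0,"wz":0}]'; python3 a.py
```

```text
time_s: 3.27
eef_pos: [577.8, -109.9, 277.7]
ee_rot: [0.686, -0.198, 0.681, -0.163]
force: [-0.2, 0.1, -1.3]
grip_width: 1.003
t 3.27 tcp [ 577.8 -109.9  277.7] F [-0.2  0.1 -1.3] M [-0.44 -0.02 -0.01] g 85.7 j [-0.69  0.72  1.08  0.81  2.05 -0.62]
pre tgt [ 577.8 -111.3  165.6] shift now-axes [98.2 54.1  0.7] shift after-turn axes [97.7 54.9 -0. ] turn [ 0.0003 -0.007  -0.0082] rows 2.4
grasp tgt [572.    1.2 100.6] shift now-axes [ 99.2 184.1   0.7] shift after-turn axes [ 97.7 184.9  -0. ] turn [ 0.0003 -0.007  -0.0082] rows 4.4
[[ 0.026 -0.045  0.999]
 [-0.499  0.865  0.052]
 [-0.866 -0.5    0.   ]]
```

Orientation reached. Move to the pre-grasp pose and look.

```bash
python3 -m handwheel '[{"grip":85.4,"tx":33,"ty":18,"tz":0,"wx":0,"wy":-0.003,"wz":-0.004},{"grip":85.4,"tx":33,"ty":18,"tz":0,"wx":0,"wy":-0.003,"wz":-0.004},{"grip":85.4,"tx":32,"ty":18,"tz":0,"wx":0,"wy":0,"wz":0},{"grip":85.4,"tx":0,"ty":0,"tz":0,"wx":0,"wy":0,"wz":0},{"grip":85.4,"tx":0,"ty":0,"tz":0,"wx":0,"wy":0,"wz":0}]'; python3 a.py; python3 - <<'E'
from h import *
a=cap('side')['pixels'];b=cap('top')['pixels']
a=cv2.resize(a[100:320,150:350],(400,440),interpolation=2);b=cv2.resize(b[110:330,190:390],(400,440),interpolation=2)
cv2.imwrite('pics/p1.png',np.hstack([a,b])[:,:,::-1])
E
```

```text
time_s: 3.68
eef_pos: [578.7, -110.8, 169.7]
ee_rot: [0.688, -0.205, 0.675, -0.167]
force: [0.6, 0.0, 1.0]
grip_width: 1.004
t 3.68 tcp [ 578.7 -110.8  169.7] F [0.6 0.  1. ] M [-0.4  -0.02 -0.03] g 85.7 j [-0.68  0.82  1.18  0.74  1.89 -0.79]
pre tgt [ 577.8 -111.3  165.6] shift now-axes [ 3.7  1.7 -0.9] shift after-turn axes [ 3.7  1.6 -0.9] turn [0.0012 0.0051 0.0091] rows 0.1
grasp tgt [572.    1.2 100.6] shift now-axes [  2.5 131.7  -0.7] shift after-turn axes [  3.7 131.6  -0.9] turn [0.0012 0.0051 0.0091] rows 3.2
[[ 0.026 -0.045  0.999]
 [-0.499  0.865  0.052]
 [-0.866 -0.5    0.   ]]
```

View pics/p1.png

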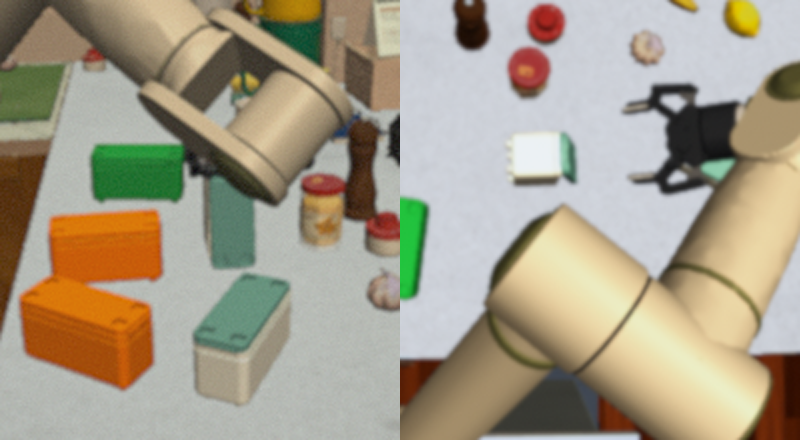

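```bash
python3 - <<'E'
from plan import *
c=cap('top'); p,r=cur(); M=r.as_matrix()
f=lambda X: (proj(c,X)-[190,110])*2
print('tcp',f(p), 'tips',f([p+M[:,2]*k-M[:,1]*13 for k in(-48,48)]))
a=cv2.resize(c['pixels'][150:215,230:390],(800,325),interpolation=2);cv2.imwrite('pics/p2.png',a[:,:,::-1])
print((proj(c,p)-[230,150])*5, (proj(c,[p+M[:,2]*k-M[:,1]*13 for k in(-48,48)])-[230,150])*5,(proj(c,[[572,0,150]])-[230,150])*5)
E
```

```text
tcp [[217.74112143 144.93413653]] tips [[229.24390684 178.5854705 ]
 [223.65803111 109.38663299]]
[[344.35280358 162.33534133]] [[373.10976711 246.46367625]
 [359.14507778  73.46658248]] [[141.6478771  182.30552704]]
```

View pics/p2.png

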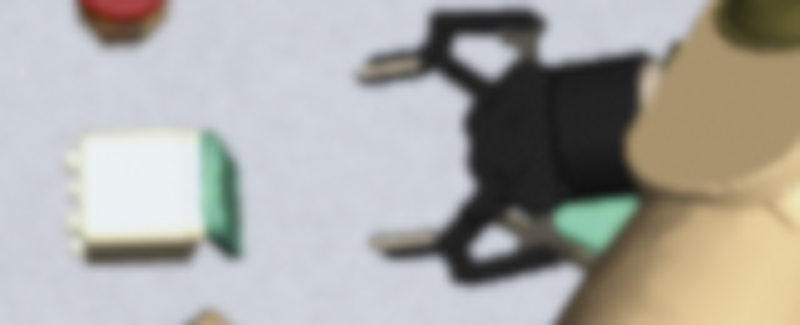

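```bash
python3 -m handwheel '[{"grip":85.4,"tx":3.5,"ty":10,"tz":-1,"wx":0,"wy":0.005,"wz":0.008},{"grip":85.4,"tx":0,"ty":25,"tz":0,"wx":0,"wy":0,"wz":0},{"grip":85.4,"tx":0,"ty":25,"tz":0,"wx":0,"wy":0,"wz":0},{"grip":85.4,"tx":0,"ty":25,"tz":0,"wx":0,"wy":0,"wz":0},{"grip":85.4,"tx":0,"ty":20,"tz":0,"wx":0,"wy":0,"wz":0},{"grip":85.4,"tx":0,"ty":15,"tz":0,"wx":0,"wy":0,"wz":0},{"grip":85.4,"tx":0,"ty":11,"tz":0,"wx":0,"wy":0,"wz":0},{"grip":85.4,"tx":0,"ty":0,"tz":0,"wx":0,"wy":0,"wz":0}]'; python3 a.py; python3 - <<'E'
from h import *
a=cap('side')['pixels'];b=cap('top')['pixels']
a=cv2.resize(a[150:250,210:310],(400,400),interpolation=2);b=cv2.resize(b[150:250,210:310],(400,400),interpolation=2)
cv2.imwrite('pics/p3.png',np.hstack([a,b])[:,:,::-1])
E
```

```text
time_s: 4.5
eef_pos: [571.4, 2.1, 100.5]
ee_rot: [0.688, -0.201, 0.678, -0.164]
force: [0.3, -0.5, 0.2]
grip_width: 0.999
t 4.5 tcp [571.4   2.1 100.5] F [ 0.3 -0.5  0.2] M [-0.44 -0.01 -0.  ] g 85.3 j [-0.55  0.82  1.41  0.8   1.65 -0.85]
pre tgt [ 577.8 -111.3  165.6] shift now-axes [   0.3 -130.9    0.2] shift after-turn axes [   0.3 -130.9    0.5] turn [ 0.0018  0.0009 -0.    ] rows 3.1
grasp tgt [572.    1.2 100.6] shift now-axes [ 0.3 -0.9  0.5] shift after-turn axes [ 0.3 -0.9  0.5] turn [ 0.0018  0.0009 -0.    ] rows 0.0
[[ 0.026 -0.045  0.999]
 [-0.499  0.865  0.052]
 [-0.866 -0.5    0.   ]]
```

View pics/p3.png

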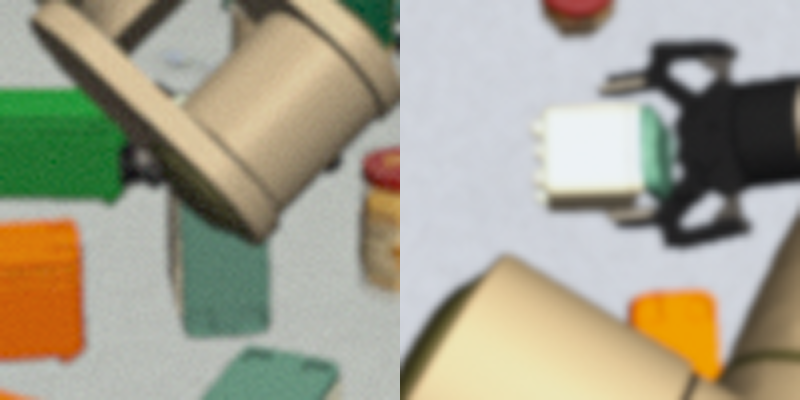

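```bash
python3 -m handwheel '[{"grip":75,"tx":0,"ty":0,"tz":0.3,"wx":0,"wy":0,"wz":0},{"grip":70,"tx":0,"ty":0,"tz":0,"wx":0,"wy":0,"wz":0},{"grip":68,"tx":0,"ty":0,"tz":0,"wx":0,"wy":0,"wz":0},{"grip":66,"tx":0,"ty":0,"tz":0,"wx":0,"wy":0,"wz":0},{"grip":64,"tx":0,"ty":0,"tz":0,"wx":0,"wy":0,"wz":0},{"grip":60,"tx":0,"ty":0,"tz":0,"wx":0,"wy":0,"wz":0},{"grip":55,"tx":0,"ty":0,"tz":0,"wx":0,"wy":0,"wz":0},{"grip":55,"tx":0,"ty":0,"tz":0,"wx":0,"wy":0,"wz":0},{"grip":55,"tx":0,"ty":0,"tz":0,"wx":0,"wy":0,"wz":0}]' 70; python3 a.py|head -1
```

```text
time_s: 5.35
eef_pos: [572.4, -0.3, 101.4]
ee_rot: [0.688, -0.201, 0.677, -0.165]
force: [-1.0, -4.1, 5.2]
grip_width: 0.741
t 5.35 tcp [ 5.724e+02 -3.000e-01  1.014e+02] F [-1.  -4.1  5.2] M [-0.11  0.36  0.27] g 63.3 j [-0.55  0.82  1.4   0.8   1.66 -0.85]
```

```bash
python3 -m handwheel '[{"grip":55,"tx":-4,"ty":-2.3,"tz":0,"wx":0,"wy":0,"wz":0},{"grip":55,"tx":-10,"ty":-5.8,"tz":0,"wx":0,"wy":0,"wz":0},{"grip":55,"tx":-10,"ty":-5.8,"tz":0,"wx":0,"wy":0,"wz":0},{"grip":55,"tx":-10,"ty":-5.8,"tz":0,"wx":0,"wy":0,"wz":0},{"grip":55,"tx":-10,"ty":-5.8,"tz":0,"wx":0,"wy":0,"wz":0},{"grip":55,"tx":-10,"ty":-5.8,"tz":0,"wx":0,"wy":0,"wz":0},{"grip":55,"tx":0,"ty":0,"tz":0,"wx":0,"wy":0,"wz":0},{"grip":55,"tx":0,"ty":0,"tz":0,"wx":0,"wy":0,"wz":0}]' 70; python3 a.py|head -1; python3 - <<'E'
from h import *
a=cap('side')['pixels'];b=cap('top')['pixels']
a=cv2.resize(a[130:250,210:330],(400,400),interpolation=2);b=cv2.resize(b[150:250,210:310],(400,400),interpolation=2)
cv2.imwrite('pics/p4.png',np.hstack([a,b])[:,:,::-1])
E
```

```text
time_s: 6.02
eef_pos: [572.3, 0.1, 163.8]
ee_rot: [0.688, -0.201, 0.677, -0.166]
force: [0.6, -0.5, -3.8]
grip_width: 0.74
t 6.02 tcp [5.723e+02 1.000e-01 1.638e+02] F [ 0.6 -0.5 -3.8] M [-0.9  -0.1   0.01] g 63.2 j [-0.55  0.73  1.38  0.81  1.73 -0.77]
```

View pics/p4.png

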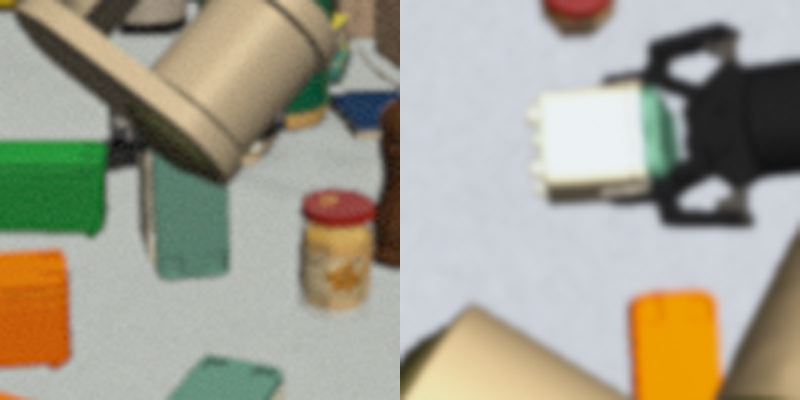

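```bash
python3 -m handwheel '[{"grip":55,"tx":0,"ty":0,"tz":0,"wx":0,"wy":0,"wz":-0.04},{"grip":55,"tx":0,"ty":0,"tz":0,"wx":0,"wy":0,"wz":-0.08},{"grip":55,"tx":0,"ty":0,"tz":0,"wx":0,"wy":0,"wz":-0.1},{"grip":55,"tx":0,"ty":0,"tz":0,"wx":0,"wy":0,"wz":-0.1},{"grip":55,"tx":0,"ty":0,"tz":0,"wx":0,"wy":0,"wz":-0.1},{"grip":55,"tx":0,"ty":0,"tz":0,"wx":0,"wy":0,"wz":-0.1},{"grip":55,"tx":0,"ty":0,"tz":0,"wx":0,"wy":0,"wz":-0.1},{"grip":55,"tx":0,"ty":0,"tz":0,"wx":0,"wy":0,"wz":-0.1},{"grip":55,"tx":0,"ty":0,"tz":0,"wx":0,"wy":0,"wz":-0.08},{"grip":55,"tx":0,"ty":0,"tz":0,"wx":0,"wy":0,"wz":-0.08}]' 70;  python3 -m handwheel '[{"grip":55,"tx":0,"ty":0,"tz":0,"wx":0,"wy":0,"wz":-0.09},{"grip":55,"tx":0,"ty":0,"tz":0,"wx":0,"wy":0,"wz":-0.09},{"grip":55,"tx":0,"ty":0,"tz":0,"wx":0,"wy":0,"wz":-0.09},{"grip":55,"tx":0,"ty":0,"tz":0,"wx":0,"wy":0,"wz":-0.09},{"grip":55,"tx":0,"ty":0,"tz":0,"wx":0,"wy":0,"wz":-0.09},{"grip":55,"tx":0,"ty":0,"tz":0,"wx":0,"wy":0,"wz":-0.09},{"grip":55,"tx":0,"ty":0,"tz":0,"wx":0,"wy":0,"wz":-0.09},{"grip":55,"tx":0,"ty":0,"tz":0,"wx":0,"wy":0,"wz":-0.06},{"grip":55,"tx":0,"ty":0,"tz":0,"wx":0,"wy":0,"wz":0},{"grip":55,"tx":0,"ty":0,"tz":0,"wx":0,"wy":0,"wz":0}]' 70; cat > b.py <<'E'
from plan import *
st(); p,r=cur(); M=r.as_matrix(); print(M.round(3)); print('tilt from vertical',np.degrees(np.arctan2(-M[1,1],-M[2,1])), 'jaw',M[:,2])
E
python3 b.py;python3 - <<'E'
from h import *
a=cap('side')['pixels'];b=cap('top')['pixels']
a=cv2.resize(a[130:250,210:330],(400,400),interpolation=2);b=cv2.resize(b[130:250,210:330],(400,400),interpolation=2)
cv2.imwrite('pics/p5.png',np.hstack([a,b])[:,:,::-1])
E
```

```text
time_s: 6.95
eef_pos: [572.2, 0.5, 163.7]
ee_rot: [0.551, -0.472, 0.526, -0.444]
force: [0.1, -0.3, -2.8]
grip_width: 0.739
time_s: 7.78
eef_pos: [572.0, 1.0, 162.7]
ee_rot: [-0.371, 0.621, -0.338, 0.602]
force: [0.3, -0.1, -3.0]
grip_width: 0.736
t 7.78 tcp [572.    1.  162.7] F [ 0.3 -0.1 -3. ] M [0.55 0.02 0.09] g 62.9 j [ 0.02  0.53  1.46 -0.56  1.2   0.19]
[[ 0.046  0.027  0.999]
 [-0.866 -0.497  0.054]
 [ 0.498 -0.867  0.   ]]
tilt from vertical 29.821314761942173 jaw [9.98558032e-01 5.36826641e-02 1.65642970e-04]
```

View pics/p5.png

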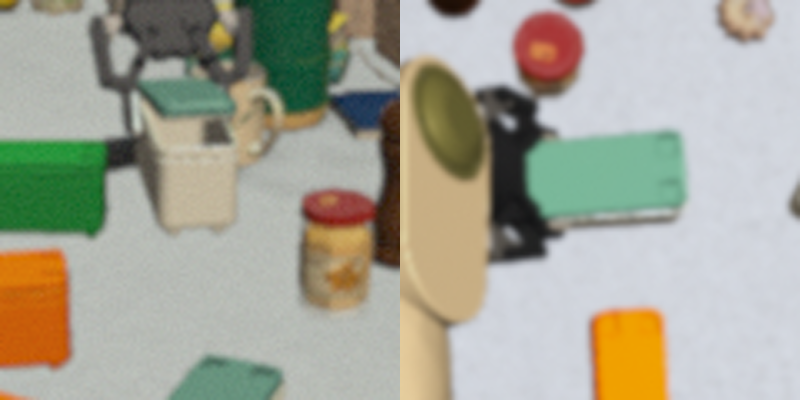

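```bash
python3 -m handwheel '[{"grip":55,"tx":-5,"ty":8.7,"tz":0,"wx":0,"wy":0,"wz":0},{"grip":55,"tx":-9,"ty":15.6,"tz":0,"wx":0,"wy":0,"wz":0},{"grip":55,"tx":-10,"ty":17.4,"tz":0,"wx":0,"wy":0,"wz":0},{"grip":55,"tx":-10,"ty":17.4,"tz":0,"wx":0,"wy":0,"wz":0},{"grip":55,"tx":-10,"ty":17.4,"tz":0,"wx":0,"wy":0,"wz":0},{"grip":55,"tx":-6,"ty":10.4,"tz":0,"wx":0,"wy":0,"wz":0},{"grip":55,"tx":-3,"ty":5.2,"tz":0,"wx":0,"wy":0,"wz":0},{"grip":55,"tx":0,"ty":0,"tz":0,"wx":0,"wy":0,"wz":0},{"grip":55,"tx":0,"ty":0,"tz":0,"wx":0,"wy":0,"wz":0}]' 70; python3 b.py;python3 - <<'E'
from h import *
a=cap('side')['pixels'];b=cap('top')['pixels']
a=cv2.resize(a[150:250,210:310],(400,400),interpolation=2);b=cv2.resize(b[130:250,210:330],(400,400),interpolation=2)
cv2.imwrite('pics/p6.png',np.hstack([a,b])[:,:,::-1])
E
```

```text
time_s: 8.63
eef_pos: [572.7, -0.2, 57.5]
ee_rot: [-0.37, 0.621, -0.337, 0.603]
force: [-0.3, 0.5, -2.5]
grip_width: 0.741
t 8.63 tcp [ 5.727e+02 -2.000e-01  5.750e+01] F [-0.3  0.5 -2.5] M [0.56 0.05 0.02] g 63.3 j [ 0.02  0.67  1.54 -0.63  1.01  0.33]
[[ 0.044  0.028  0.999]
 [-0.865 -0.499  0.052]
 [ 0.5   -0.866  0.002]]
tilt from vertical 29.94406475218296 jaw [0.99863353 0.05222821 0.00181382]
```

View pics/p6.png

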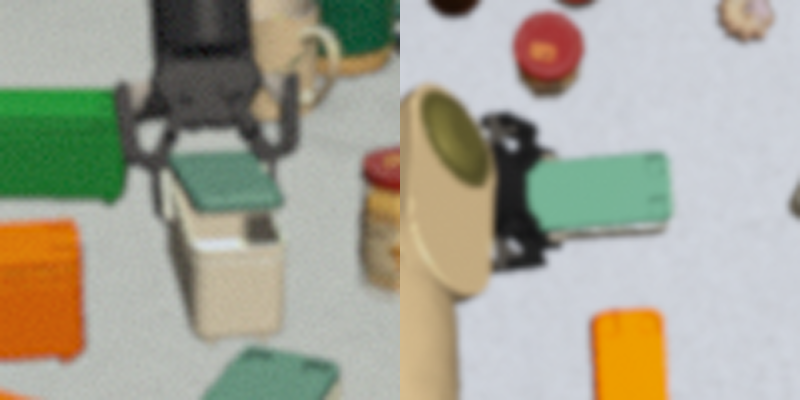

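```bash
python3 -m handwheel '[{"grip":55,"tx":-2,"ty":3.5,"tz":0,"wx":0,"wy":0,"wz":0},{"grip":55,"tx":-2,"ty":3.5,"tz":0,"wx":0,"wy":0,"wz":0},{"grip":55,"tx":-1,"ty":1.7,"tz":0,"wx":0,"wy":0,"wz":0},{"grip":55,"tx":-0.5,"ty":0.87,"tz":0,"wx":0,"wy":0,"wz":0},{"grip":55,"tx":-0.5,"ty":0.87,"tz":0,"wx":0,"wy":0,"wz":0},{"grip":55,"tx":0,"ty":0,"tz":0,"wx":0,"wy":0,"wz":0}]'; python3 -m handwheel '[{"grip":55,"tx":-0.5,"ty":0.87,"tz":0,"wx":0,"wy":0,"wz":0},{"grip":55,"tx":-0.5,"ty":0.87,"tz":0,"wx":0,"wy":0,"wz":0},{"grip":55,"tx":0,"ty":0,"tz":0,"wx":0,"wy":0,"wz":0}]'; python3 b.py | head -1;python3 - <<'E'
from h import *
import pickle
d={n:cap(n) for n in ('side','top')}
pickle.dump(d,open('c1.pkl','wb'))
a=cv2.resize(d['side']['pixels'][180:250,240:310],(560,560),interpolation=2)
cv2.imwrite('pics/p7.png',a[:,:,::-1])
E
```

```text
time_s: 9.23
eef_pos: [572.3, 0.0, 45.1]
ee_rot: [-0.37, 0.621, -0.337, 0.603]
force: [-1.2, -0.9, -0.5]
grip_width: 0.739
time_s: 9.48
eef_pos: [572.4, -0.3, 44.8]
ee_rot: [-0.369, 0.621, -0.337, 0.604]
force: [-7.1, -0.2, 14.0]
grip_width: 0.739
t 9.48 tcp [ 5.724e+02 -3.000e-01  4.480e+01] F [-7.1 -0.2 14. ] M [-0.24  1.14 -0.38] g 63.1 j [ 0.02  0.69  1.55 -0.64  0.99  0.35]
```

View pics/p7.png

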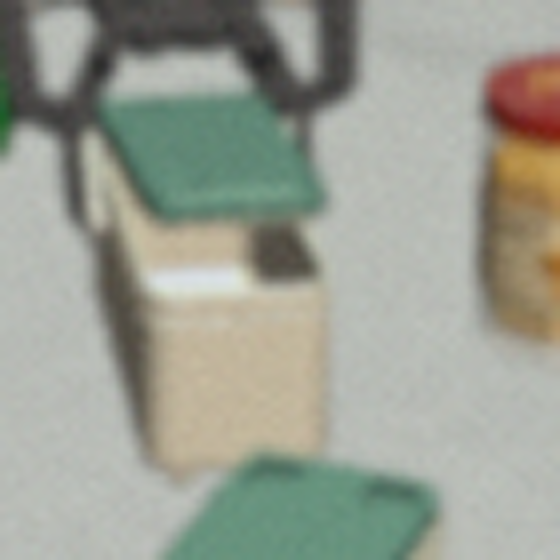

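```bash
python3 -m handwheel '[{"grip":55,"tx":0.3,"ty":-0.5,"tz":0,"wx":0,"wy":0,"wz":0},{"grip":63,"tx":0,"ty":0,"tz":0,"wx":0,"wy":0,"wz":0},{"grip":64,"tx":0,"ty":0,"tz":0,"wx":0,"wy":0,"wz":0},{"grip":66,"tx":0,"ty":0,"tz":0,"wx":0,"wy":0,"wz":0},{"grip":70,"tx":0,"ty":0,"tz":0,"wx":0,"wy":0,"wz":0},{"grip":75,"tx":0,"ty":0,"tz":0,"wx":0,"wy":0,"wz":0},{"grip":80,"tx":0,"ty":0,"tz":0,"wx":0,"wy":0,"wz":0},{"grip":85.4,"tx":0,"ty":0,"tz":0,"wx":0,"wy":0,"wz":0},{"grip":85.4,"tx":0,"ty":0,"tz":0,"wx":0,"wy":0,"wz":0},{"grip":85.4,"tx":0,"ty":0,"tz":0,"wx":0,"wy":0,"wz":0}]'; python3 b.py | head -1;python3 - <<'E'
from h import *
a=cap('side')['pixels'];b=cap('top')['pixels']
a=cv2.resize(a[180:250,240:310],(400,400),interpolation=2);b=cv2.resize(b[130:250,210:330],(400,400),interpolation=2)
cv2.imwrite('pics/p8.png',np.hstack([a,b])[:,:,::-1])
E
```

```text
time_s: 10.42
eef_pos: [572.3, 0.0, 43.4]
ee_rot: [-0.37, 0.621, -0.337, 0.603]
force: [0.7, 0.7, 0.2]
grip_width: 1.001
t 10.42 tcp [572.3   0.   43.4] F [0.7 0.7 0.2] M [ 0.23 -0.03 -0.04] g 85.5 j [ 0.02  0.69  1.55 -0.64  0.99  0.35]
```

View pics/p8.png

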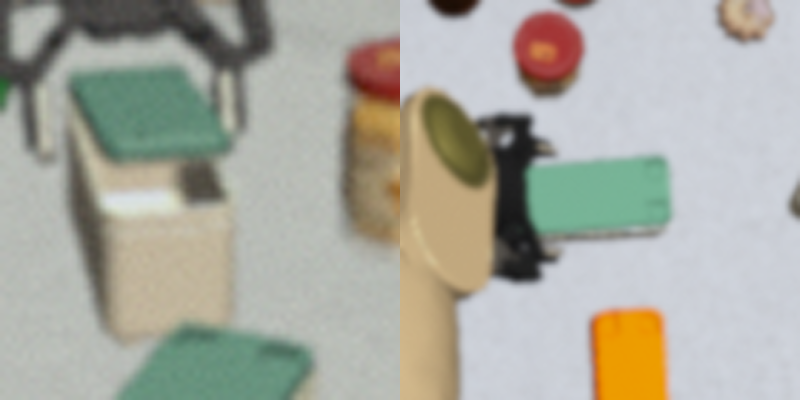

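```bash
python3 -m handwheel '[{"grip":85.4,"tx":0,"ty":-15,"tz":0,"wx":0,"wy":0,"wz":0},{"grip":85.4,"tx":0,"ty":-30,"tz":0,"wx":0,"wy":0,"wz":0},{"grip":85.4,"tx":0,"ty":-35,"tz":0,"wx":0,"wy":0,"wz":0},{"grip":85.4,"tx":0,"ty":-35,"tz":0,"wx":0,"wy":0,"wz":0},{"grip":60,"tx":0,"ty":-35,"tz":0,"wx":0,"wy":0,"wz":0.1},{"grip":30,"tx":0,"ty":-10,"tz":0,"wx":0,"wy":0,"wz":0.11},{"grip":0,"tx":0,"ty":-10,"tz":0,"wx":0,"wy":0,"wz":0.11},{"grip":0,"tx":0,"ty":0,"tz":0,"wx":0,"wy":0,"wz":0.11},{"grip":0,"tx":0,"ty":0,"tz":0,"wx":0,"wy":0,"wz":0.095},{"grip":0,"tx":0,"ty":0,"tz":0,"wx":0,"wy":0,"wz":0}]' ; python3 b.py;python3 - <<'E'
from h import *
import pickle
d={n:cap(n) for n in ('side','top')}
pickle.dump(d,open('c2.pkl','wb'))
a=cv2.resize(d['side']['pixels'][180:250,240:310],(400,400),interpolation=2);b=cv2.resize(d['top']['pixels'][150:220,230:300],(400,400),interpolation=2)
cv2.imwrite('pics/p9.png',np.hstack([a,b])[:,:,::-1])
E
```

```text
time_s: 11.35
eef_pos: [568.3, 80.0, 192.6]
ee_rot: [0.514, -0.51, 0.488, -0.487]
force: [-0.4, -0.7, -0.3]
grip_width: 0.145
t 11.35 tcp [568.3  80.  192.6] F [-0.4 -0.7 -0.3] M [-0.02 -0.06  0.01] g 12.4 j [-0.07  0.45  1.41  0.01  1.29 -0.12]
[[ 0.049  0.002  0.999]
 [-0.999  0.005  0.049]
 [-0.005 -1.     0.002]]
tilt from vertical -0.29326252099108374 jaw [0.99878713 0.04919404 0.00205458]
```

View pics/p9.png

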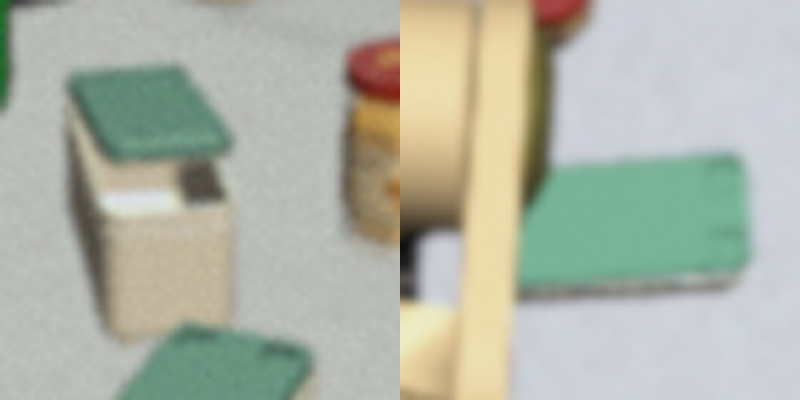

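```bash
python3 - <<'E'
from h import *
import pickle
d=pickle.load(open('c2.pkl','rb'));T=d['top'];S=d['side']
for z in(86,105): print(z,onz(T,(290.7,186.2),z).round(1),onz(T,(290.7,176.6),z).round(1),onz(T,(290.7,195.9),z).round(1))
f=lambda x,y:(240+x/5.714,180+y/5.714)
print('front lid edge tri',tri(T,(290.7,186.2),S,f(175,153)))
for n,p in(('footL',(122,338)),('footR',(222,320))): print(n,onz(S,f(*p),0).round(1))
print('rim front',onz(S,f(105,208),76),onz(S,f(230,205),76))
b=T['pixels'][170:205,255:300]; h=cv2.cvtColor(b,cv2.COLOR_RGB2HSV); m=cv2.inRange(h,(65,50,50),(100,255,255))
k=max(cv2.findContours(m,0,1)[0],key=cv2.contourArea)[:,0]+[255,170]
P=np.array([onz(T,p,97)[:2] for p in k.astype(float)],np.float32); print(cv2.minAreaRect(P))
E
```

```text
86 [580.9 -98.2  86. ] [609.9 -98.9  86. ] [551.8 -97.6  86. ]
105 [578.3 -96.1 105. ] [606.8 -96.7 105. ] [549.7 -95.5 105. ]
front lid edge tri (array([581.19927195, -96.59990743, 102.08743616]), np.float64(5.001074985596507))
footL [559.5 -84.3   0. ]
footR [609.6 -71.9   0. ]
rim front [551.01666109 -96.61837043  76.        ] [609.00112831 -99.96165402  76.        ]
((574.7108764648438, -42.43474197387695), (60.36807632446289, 107.33246612548828), 4.601105213165283)
```

```bash
python3 -m handwheel '[{"grip":0,"tx":33,"ty":0,"tz":0.2,"wx":0,"wy":0,"wz":-0.005},{"grip":0,"tx":33,"ty":0,"tz":0.2,"wx":0,"wy":0,"wz":0},{"grip":0,"tx":33,"ty":0,"tz":0.2,"wx":0,"wy":0,"wz":0},{"grip":0,"tx":33,"ty":10,"tz":0.2,"wx":0,"wy":0,"wz":0},{"grip":0,"tx":32,"ty":20,"tz":0.3,"wx":0,"wy":0,"wz":0},{"grip":0,"tx":0,"ty":25,"tz":0,"wx":0,"wy":0,"wz":0},{"grip":0,"tx":0,"ty":13,"tz":0,"wx":0,"wy":0,"wz":0},{"grip":0,"tx":0,"ty":0,"tz":0,"wx":0,"wy":0,"wz":0},{"grip":0,"tx":0,"ty":0,"tz":0,"wx":0,"wy":0,"wz":0}]' ; python3 b.py|head -1;python3 - <<'E'
from h import *
a=cap('side')['pixels'];b=cap('top')['pixels']
a=cv2.resize(a[180:250,240:310],(400,400),interpolation=2);b=cv2.resize(b[150:220,230:300],(400,400),interpolation=2)
cv2.imwrite('pics/p10.png',np.hstack([a,b])[:,:,::-1])
E
```

```text
time_s: 12.2
eef_pos: [577.6, -81.0, 124.2]
ee_rot: [-0.512, 0.514, -0.485, 0.487]
force: [-0.4, 0.4, 0.9]
grip_width: 0.001
t 12.2 tcp [577.6 -81.  124.2] F [-0.4  0.4  0.9] M [ 0.03  0.04 -0.03] g 0.1 j [-0.34  0.54  1.46 -0.    1.15 -0.39]
```

View pics/p10.png

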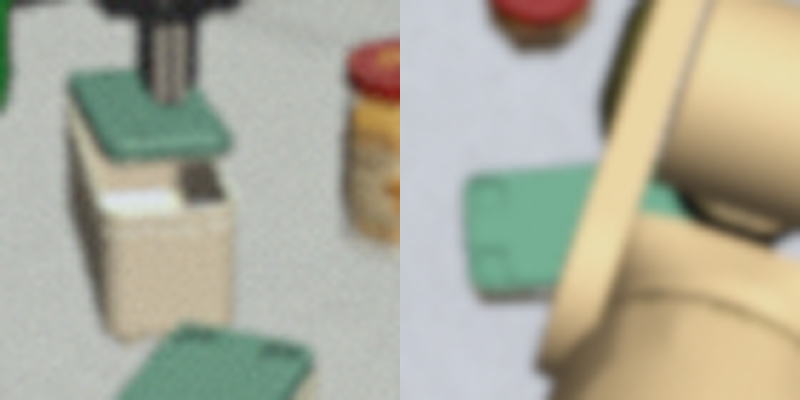

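```bash
python3 -m handwheel '[{"grip":0,"tx":4,"ty":8,"tz":0,"wx":0,"wy":0,"wz":0},{"grip":0,"tx":0,"ty":7,"tz":0,"wx":0,"wy":0,"wz":0},{"grip":0,"tx":0,"ty":3,"tz":0,"wx":0,"wy":0,"wz":0},{"grip":0,"tx":0,"ty":3,"tz":0,"wx":0,"wy":0,"wz":0},{"grip":0,"tx":0,"ty":3,"tz":0,"wx":0,"wy":0,"wz":0},{"grip":0,"tx":0,"ty":3,"tz":0,"wx":0,"wy":0,"wz":0},{"grip":0,"tx":0,"ty":2,"tz":0,"wx":0,"wy":0,"wz":0},{"grip":0,"tx":0,"ty":2,"tz":0,"wx":0,"wy":0,"wz":0},{"grip":0,"tx":0,"ty":2,"tz":0,"wx":0,"wy":0,"wz":0},{"grip":0,"tx":0,"ty":0,"tz":0,"wx":0,"wy":0,"wz":0}]' ; python3 b.py|head -1
```

```text
time_s: 13.13
eef_pos: [577.8, -85.9, 91.0]
ee_rot: [-0.512, 0.514, -0.486, 0.488]
force: [1.1, -0.9, 1.1]
grip_width: 0.0
t 13.13 tcp [577.8 -85.9  91. ] F [ 1.1 -0.9  1.1] M [-0.17 -0.16  0.04] g 0.0 j [-0.35  0.58  1.48 -0.    1.08 -0.4 ]
```

```bash
python3 -m handwheel '[{"grip":0,"tx":0,"ty":1.5,"tz":0,"wx":0,"wy":0,"wz":0},{"grip":0,"tx":0,"ty":1.5,"tz":0,"wx":0,"wy":0,"wz":0},{"grip":0,"tx":0,"ty":1,"tz":0,"wx":0,"wy":0,"wz":0},{"grip":0,"tx":0,"ty":0,"tz":0,"wx":0,"wy":0,"wz":0}]' ; python3 b.py|head -1
python3 -m handwheel '[{"grip":0,"tx":0,"ty":0.6,"tz":0,"wx":0,"wy":0,"wz":0},{"grip":0,"tx":0,"ty":0.5,"tz":0,"wx":0,"wy":0,"wz":0},{"grip":0,"tx":0,"ty":0,"tz":0,"wx":0,"wy":0,"wz":0}]' ; python3 b.py|head -1
```

```text
time_s: 13.47
eef_pos: [577.8, -86.0, 87.2]
ee_rot: [-0.512, 0.514, -0.486, 0.488]
force: [-0.1, -1.5, 1.4]
grip_width: 0.003
t 13.47 tcp [577.8 -86.   87.2] F [-0.1 -1.5  1.4] M [-0.31 -0.12  0.  ] g 0.3 j [-0.35  0.58  1.49 -0.    1.07 -0.4 ]
time_s: 13.72
eef_pos: [577.9, -86.0, 86.3]
ee_rot: [-0.512, 0.514, -0.486, 0.488]
force: [0.1, -2.2, 2.5]
grip_width: -0.003
t 13.72 tcp [577.9 -86.   86.3] F [ 0.1 -2.2  2.5] M [-0.35 -0.01  0.01] g -0.2 j [-0.35  0.59  1.49 -0.    1.07 -0.4 ]
```

```bash
python3 -m handwheel '[{"grip":0,"tx":0,"ty":0.7,"tz":0,"wx":0,"wy":0,"wz":0},{"grip":0,"tx":0,"ty":0.5,"tz":0,"wx":0,"wy":0,"wz":0},{"grip":0,"tx":0,"ty":0,"tz":0,"wx":0,"wy":0,"wz":0}]' ; python3 b.py|head -1
python3 -m handwheel '[{"grip":0,"tx":0,"ty":0.6,"tz":0,"wx":0,"wy":0,"wz":0},{"grip":0,"tx":0,"ty":0.4,"tz":0,"wx":0,"wy":0,"wz":0},{"grip":0,"tx":0,"ty":0,"tz":0,"wx":0,"wy":0,"wz":0}]' ; python3 b.py|head -1
```

```text
time_s: 13.97
eef_pos: [578.1, -86.1, 85.8]
ee_rot: [-0.512, 0.513, -0.485, 0.488]
force: [-0.7, -2.4, 9.1]
grip_width: 0.006
t 13.97 tcp [578.1 -86.1  85.8] F [-0.7 -2.4  9.1] M [-0.32  0.3  -0.  ] g 0.5 j [-0.35  0.59  1.49 -0.    1.06 -0.4 ]
time_s: 14.22
eef_pos: [578.3, -86.1, 85.6]
ee_rot: [-0.513, 0.513, -0.485, 0.488]
force: [-2.8, -1.6, 14.5]
grip_width: 0.002
t 14.22 tcp [578.3 -86.1  85.6] F [-2.8 -1.6 14.5] M [-0.24  0.57  0.03] g 0.2 j [-0.35  0.59  1.49 -0.    1.06 -0.4 ]
```

```bash
python3 -m handwheel '[{"grip":0,"tx":0,"ty":-5,"tz":0,"wx":0,"wy":0,"wz":0},{"grip":20,"tx":0,"ty":-35,"tz":0,"wx":0,"wy":0,"wz":0},{"grip":40,"tx":0,"ty":-40,"tz":0,"wx":0,"wy":0,"wz":0},{"grip":60,"tx":-25,"ty":-30,"tz":0,"wx":0,"wy":0,"wz":0},{"grip":85.4,"tx":-40,"ty":0,"tz":0,"wx":0,"wy":0,"wz":0},{"grip":85.4,"tx":-40,"ty":0,"tz":0,"wx":0,"wy":0,"wz":0},{"grip":85.4,"tx":-40,"ty":0,"tz":0,"wx":0,"wy":0,"wz":0},{"grip":85.4,"tx":-40,"ty":0,"tz":0,"wx":0,"wy":0,"wz":0},{"grip":85.4,"tx":-40,"ty":0,"tz":0,"wx":0,"wy":0,"wz":0},{"grip":85.4,"tx":-30,"ty":0,"tz":0,"wx":0,"wy":0,"wz":0}]' ; python3 b.py|head -1;python3 - <<'E'
from h import *
import pickle
D=[{n:cap(n) for n in ('side','top')} for _ in range(4)]
d=D[0]
for n in d: d[n]['avg']=np.mean([e[n]['pixels'] for e in D],0)
pickle.dump(d,open('c3.pkl','wb'))
a=cv2.resize(d['side']['pixels'][180:310,230:310],(400,650),interpolation=2)[:600];b=cv2.resize(d['top']['pixels'][160:230,240:400],(400,175),interpolation=2);b=cv2.copyMakeBorder(b,0,425,0,0,0)
cv2.imwrite('pics/p11.png',np.hstack([a,b])[:,:,::-1])
E
```

```text
time_s: 15.05
eef_pos: [563.1, 172.4, 192.7]
ee_rot: [-0.513, 0.514, -0.486, 0.487]
force: [0.4, -0.8, -1.1]
grip_width: 1.001
t 15.05 tcp [563.1 172.4 192.7] F [ 0.4 -0.8 -1.1] M [-0.03  0.02 -0.06] g 85.5 j [ 0.1   0.48  1.35 -0.    1.31  0.05]
```

View pics/p11.png

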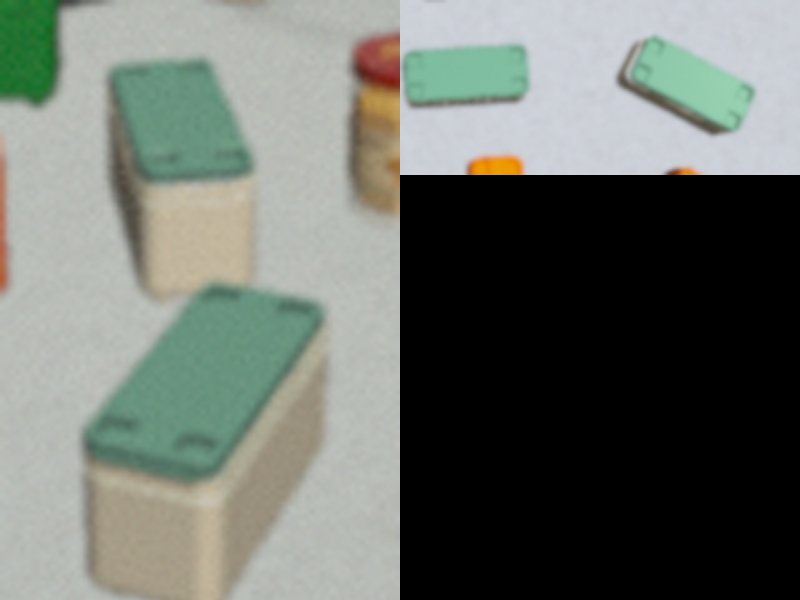

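```bash
python3 - <<'E'
from h import *
import pickle
d=pickle.load(open('c3.pkl','rb'))
T=d['top']['avg'];S=d['side']['avg']
f=lambda im,x0,y0,x1,y1,s: cv2.resize(np.clip((im[y0:y1,x0:x1]-60)*1.6,0,255).astype(np.uint8),None,fx=s,fy=s,interpolation=cv2.INTER_LINEAR)
a=f(T,238,172,298,207,8);b=f(T,324,170,388,218,8);c=f(S,240,230,312,285,8)
im=np.zeros((600,800,3),np.uint8)
cv2.imwrite('pics/p12a.png',a[:,:,::-1]);cv2.imwrite('pics/p12b.png',b[:,:,::-1]);cv2.imwrite('pics/p12c.png',c[:,:,::-1])
E
```

```text
(no output)
```

View pics/p12b.png

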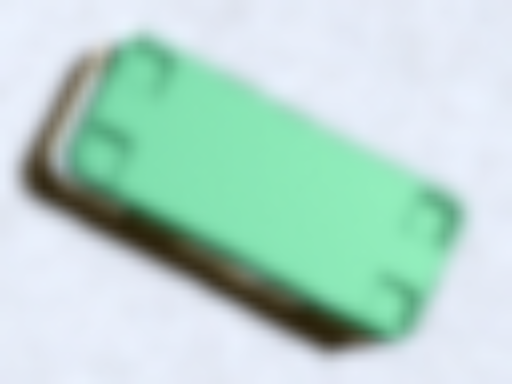

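View pics/p12a.png

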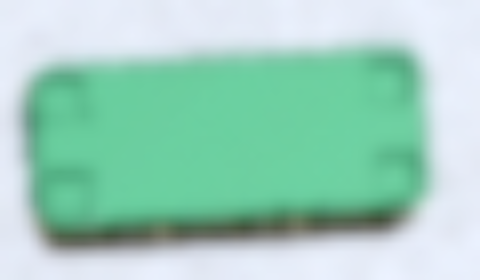

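View pics/p12c.png

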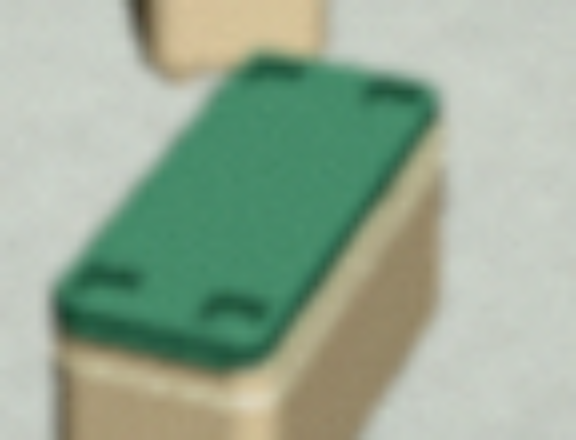

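```bash
python3 - <<'E'
from h import *
import pickle
d=pickle.load(open('c3.pkl','rb'));T=d['top'];S=d['side']
g=lambda p,o:(np.array(p,float)+.5)/8-.5+o
def an(c,pts,o,name):
    W=np.array([onz(c,g(p,o),86)[:2] for p in pts]); # order: A1,A2 (one end), B1,B2
    A=(W[0]+W[1])/2;B=(W[2]+W[3])/2
    print(name,'centre',W.mean(0).round(1),'len',np.linalg.norm(A-B).round(1),'wid',np.linalg.norm(W[0]-W[1]).round(1),np.linalg.norm(W[2]-W[3]).round(1),'yaw',np.degrees(np.arctan2(*(A-B)[::-1])).round(2),'wid yaw',np.degrees(np.arctan2(*(W[0]-W[1])[::-1])).round(1))
an(T,[(145,65),(103,150),(430,215),(393,303)],(324,170),'base top')
an(T,[(62,98),(65,192),(395,80),(400,172)],(238,172),'tub top')
an(S,[(275,70),(393,93),(110,275),(235,307)],(240,230),'base side')
# contours
for nm,c,roi in(('base',T,(320,165,395,225)),('tub',T,(235,165,300,210))):
    im=np.clip(c['avg'],0,255).astype(np.uint8); im=cv2.resize(im,None,fx=4,fy=4,interpolation=cv2.INTER_CUBIC)
    h=cv2.cvtColor(im,cv2.COLOR_RGB2HSV); m=cv2.inRange(h,(65,60,125),(100,255,255)); x0,y0,x1,y1=[4*q for q in roi]
    r=np.zeros_like(m); r[y0:y1,x0:x1]=m[y0:y1,x0:x1]; r=cv2.morphologyEx(r,cv2.MORPH_CLOSE,np.ones((25,25)))
    k=max(cv2.findContours(r,0,1)[0],key=cv2.contourArea)[:,0]
    P=np.array([onz(c,(p+.5)/4-.5,86)[:2] for p in k.astype(float)],np.float32); print(nm,cv2.minAreaRect(P))
E
```

```text
base top centre [ 560.6 -298.5] len 122.5 wid 36.5 36.7 yaw 61.68 wid yaw -28.2
tub top centre [574.4 -25.6] len 124.6 wid 35.2 34.6 yaw 92.92 wid yaw 1.5
base side centre [ 562.6 -297.8] len 119.9 wid 36.5 36.2 yaw 61.44 wid yaw 151.9
base ((558.5880126953125, -296.69647216796875), (143.592041015625, 59.83598327636719), 61.53009796142578)
tub ((572.6949462890625, -24.328414916992188), (59.706424713134766, 144.2569580078125), 3.0726513862609863)
```

```bash
cat > c.py <<'E'
from plan import *
import sys
x,y,z,yaw=map(float,sys.argv[1:5]); st(); rep(np.array([x,y,z]),frame(np.radians(yaw),np.pi/2))
E
python3 c.py 574.4 -25.6 190 3
```

```text
t 15.45 tcp [564.5 167.9 193.1] F [-0.3  0.1 -0. ] M [ 0.01 -0.01 -0.02] g 85.2 j [ 0.09  0.48  1.35 -0.    1.31  0.04]
 tgt [574.4 -25.6 190. ] shift now-axes [193.8   3.8   0. ] shift after-turn axes [193.8   3.1  -0.3] turn [-0.0004 -0.0015  0.0033] rows 4.6
```

```bash
python3 -m handwheel '[{"grip":85.4,"tx":38.8,"ty":0,"tz":0,"wx":0,"wy":0,"wz":0.003},{"grip":85.4,"tx":38.8,"ty":0,"tz":0,"wx":0,"wy":0,"wz":0},{"grip":85.4,"tx":38.8,"ty":0,"tz":0,"wx":0,"wy":0,"wz":0},{"grip":85.4,"tx":38.8,"ty":0,"tz":0,"wx":0,"wy":0,"wz":0},{"grip":85.4,"tx":38.6,"ty":4,"tz":0,"wx":0,"wy":0,"wz":0},{"grip":85.4,"tx":0,"ty":20,"tz":0,"wx":0,"wy":0,"wz":0},{"grip":85.4,"tx":0,"ty":20,"tz":0,"wx":0,"wy":0,"wz":0},{"grip":85.4,"tx":0,"ty":0,"tz":0,"wx":0,"wy":0,"wz":0},{"grip":85.4,"tx":0,"ty":0,"tz":0,"wx":0,"wy":0,"wz":0}]'; python3 c.py 574.4 -25.6 40 3;python3 - <<'E'
from h import *
a=cap('side')['pixels'];b=cap('top')['pixels']
a=cv2.resize(a[150:250,230:330],(400,400),interpolation=2);b=cv2.resize(b[130:230,210:310],(400,400),interpolation=2)
cv2.imwrite('pics/p13.png',np.hstack([a,b])[:,:,::-1])
E
```

```text
time_s: 16.2
eef_pos: [574.3, -25.1, 149.3]
ee_rot: [-0.513, 0.513, -0.487, 0.487]
force: [-0.1, 0.9, 0.4]
grip_width: 0.999
t 16.2 tcp [574.3 -25.1 149.3] F [-0.1  0.9  0.4] M [ 0.04  0.01 -0.  ] g 85.3 j [-0.25  0.49  1.46  0.    1.19 -0.3 ]
 tgt [574.4 -25.6  40. ] shift now-axes [  0.5 109.3   0.2] shift after-turn axes [5.000e-01 1.093e+02 1.000e-01] turn [ 0.0006 -0.0009 -0.0002] rows 2.6
```

View pics/p13.png

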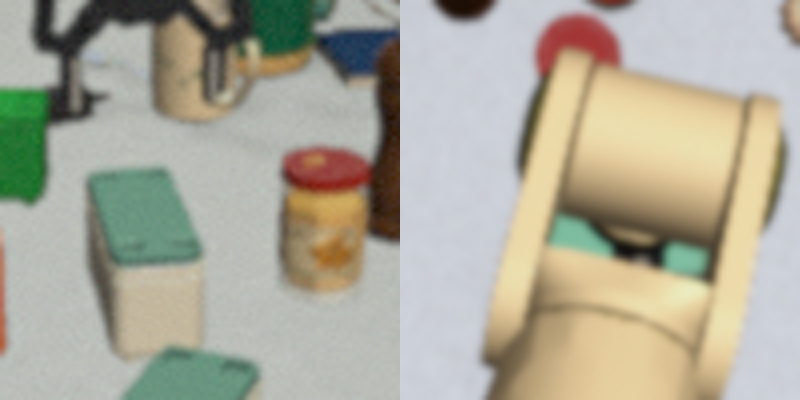

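Aligned above the shut tub. Descend 109 mm, starting with about 100.

```bash
python3 -m handwheel '[{"grip":85.4,"tx":0.5,"ty":20,"tz":0,"wx":0,"wy":0,"wz":0},{"grip":85.4,"tx":0,"ty":15,"tz":0,"wx":0,"wy":0,"wz":0},{"grip":85.4,"tx":0,"ty":10,"tz":0,"wx":0,"wy":0,"wz":0},{"grip":85.4,"tx":0,"ty":10,"tz":0,"wx":0,"wy":0,"wz":0},{"grip":85.4,"tx":0,"ty":0,"tz":0,"wx":0,"wy":0,"wz":0}]'; python3 b.py|head -1; python3 - <<'E'
from h import *
a=cap('side')['pixels']
a=cv2.resize(a[150:250,230:330],(400,400),interpolation=2)
cv2.imwrite('pics/p14.png',a[:,:,::-1])
E
```

```text
time_s: 16.72
eef_pos: [574.3, -24.8, 93.4]
ee_rot: [-0.513, 0.513, -0.487, 0.486]
force: [-0.8, 0.0, -0.0]
grip_width: 0.998
t 16.72 tcp [574.3 -24.8  93.4] F [-0.8  0.  -0. ] M [-0.04  0.03  0.08] g 85.2 j [-0.25  0.56  1.51 -0.    1.07 -0.3 ]
```

View pics/p14.png

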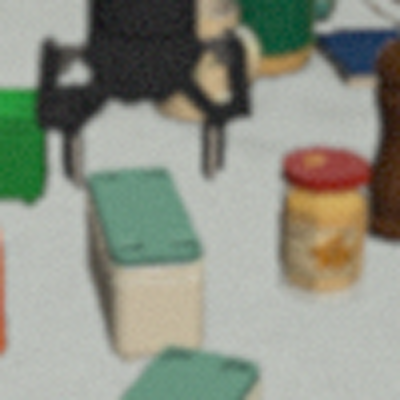

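```bash
python3 -m handwheel '[{"grip":85.4,"tx":0.8,"ty":12,"tz":0,"wx":0,"wy":0,"wz":0},{"grip":85.4,"tx":0,"ty":12,"tz":0,"wx":0,"wy":0,"wz":0},{"grip":85.4,"tx":0,"ty":12,"tz":0,"wx":0,"wy":0,"wz":0},{"grip":85.4,"tx":0,"ty":10,"tz":0,"wx":0,"wy":0,"wz":0},{"grip":85.4,"tx":0,"ty":7,"tz":0,"wx":0,"wy":0,"wz":0},{"grip":85.4,"tx":0,"ty":0,"tz":0,"wx":0,"wy":0,"wz":0},{"grip":85.4,"tx":0,"ty":0,"tz":0,"wx":0,"wy":0,"wz":0}]'; python3 c.py 574.4 -25.6 40 3
```

```text
time_s: 17.35
eef_pos: [574.9, -25.9, 41.5]
ee_rot: [0.513, -0.513, 0.486, -0.487]
force: [-0.1, 0.1, -0.2]
grip_width: 0.997
t 17.35 tcp [574.9 -25.9  41.5] F [-0.1  0.1 -0.2] M [-0.02  0.04  0.04] g 85.1 j [-0.25  0.63  1.55 -0.    0.96 -0.3 ]
 tgt [574.4 -25.6  40. ] shift now-axes [-0.3  1.5 -0.5] shift after-turn axes [-0.3  1.5 -0.5] turn [-0.0008  0.0002  0.0003] rows 0.0
```

```bash
python3 -m handwheel '[{"grip":75,"tx":0,"ty":0,"tz":-0.4,"wx":0,"wy":0,"wz":0},{"grip":70,"tx":0,"ty":0,"tz":0,"wx":0,"wy":0,"wz":0},{"grip":67,"tx":0,"ty":0,"tz":0,"wx":0,"wy":0,"wz":0},{"grip":65,"tx":0,"ty":0,"tz":0,"wx":0,"wy":0,"wz":0},{"grip":63,"tx":0,"ty":0,"tz":0,"wx":0,"wy":0,"wz":0},{"grip":60,"tx":0,"ty":0,"tz":0,"wx":0,"wy":0,"wz":0},{"grip":58,"tx":0,"ty":0,"tz":0,"wx":0,"wy":0,"wz":0},{"grip":58,"tx":0,"ty":0,"tz":0,"wx":0,"wy":0,"wz":0},{"grip":58,"tx":0,"ty":0,"tz":0,"wx":0,"wy":0,"wz":0}]' 50; python3 c.py 574.4 -25.6 40 3
```

```text
time_s: 18.1
eef_pos: [574.1, -26.0, 42.0]
ee_rot: [-0.513, 0.513, -0.486, 0.487]
force: [-4.0, -0.4, 7.1]
grip_width: 0.74
t 18.1 tcp [574.1 -26.   42. ] F [-4.  -0.4  7.1] M [-0.07  0.83  0.  ] g 63.2 j [-0.25  0.63  1.55 -0.    0.96 -0.3 ]
 tgt [574.4 -25.6  40. ] shift now-axes [-0.3  2.   0.3] shift after-turn axes [-0.3  2.   0.3] turn [-0.0003  0.0003  0.0004] rows 0.0
```

```bash
python3 -m handwheel '[{"grip":58,"tx":0,"ty":-5,"tz":0,"wx":0,"wy":0,"wz":0},{"grip":58,"tx":0,"ty":-15,"tz":0,"wx":0,"wy":0,"wz":0},{"grip":58,"tx":0,"ty":-25,"tz":0,"wx":0,"wy":0,"wz":0},{"grip":58,"tx":0,"ty":-30,"tz":0,"wx":0,"wy":0,"wz":0},{"grip":58,"tx":0,"ty":-30,"tz":0,"wx":0,"wy":0,"wz":0},{"grip":58,"tx":0,"ty":-25,"tz":0,"wx":0,"wy":0,"wz":0},{"grip":58,"tx":0,"ty":-15,"tz":0,"wx":0,"wy":0,"wz":0},{"grip":58,"tx":0,"ty":-5,"tz":0,"wx":0,"wy":0,"wz":0},{"grip":58,"tx":0,"ty":0,"tz":0,"wx":0,"wy":0,"wz":0}]' 60; python3 c.py 560.2 -298.7 192 3; python3 - <<'E'
from h import *
a=cap('side')['pixels']
a=cv2.resize(a[120:250,230:330],(400,520),interpolation=2)
cv2.imwrite('pics/p15.png',a[:,:,::-1])
E
```

```text
time_s: 18.85
eef_pos: [574.5, -25.9, 192.2]
ee_rot: [0.513, -0.512, 0.486, -0.488]
force: [-0.9, 0.1, -3.8]
grip_width: 0.736
t 18.85 tcp [574.5 -25.9 192.2] F [-0.9  0.1 -3.8] M [-0.01  0.   -0.01] g 62.8 j [-0.25  0.45  1.4   0.    1.28 -0.3 ]
 tgt [ 560.2 -298.7  192. ] shift now-axes [271.7   0.3 -28.6] shift after-turn axes [ 2.717e+02  2.000e-01 -2.860e+01] turn [-0.0025  0.0001  0.0007] rows 6.5
```

View pics/p15.png

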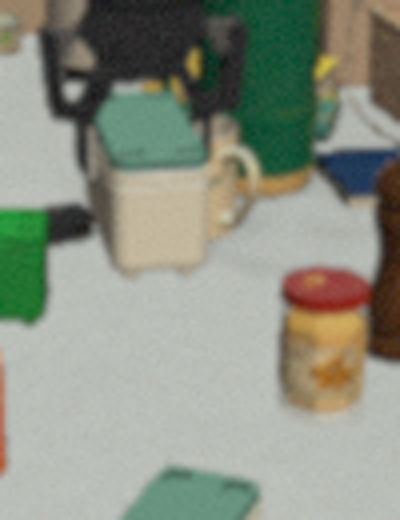

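The tub is level with its lid shut. Carry it over the base.

```bash
python3 -m handwheel '[{"grip":58,"tx":15,"ty":0,"tz":-1.6,"wx":0,"wy":0,"wz":0},{"grip":58,"tx":30,"ty":0,"tz":-3.2,"wx":0,"wy":0,"wz":0},{"grip":58,"tx":35,"ty":0,"tz":-3.7,"wx":0,"wy":0,"wz":0},{"grip":58,"tx":35,"ty":0,"tz":-3.7,"wx":0,"wy":0,"wz":0},{"grip":58,"tx":35,"ty":0,"tz":-3.7,"wx":0,"wy":0,"wz":0},{"grip":58,"tx":35,"ty":0,"tz":-3.7,"wx":0,"wy":0,"wz":0},{"grip":58,"tx":35,"ty":0,"tz":-3.7,"wx":0,"wy":0,"wz":0},{"grip":58,"tx":30,"ty":0,"tz":-3.2,"wx":0,"wy":0,"wz":0},{"grip":58,"tx":17,"ty":0,"tz":-1.8,"wx":0,"wy":0,"wz":0},{"grip":58,"tx":5,"ty":0,"tz":-0.5,"wx":0,"wy":0,"wz":0}]' && python3 -m handwheel '[{"grip":58,"tx":0,"ty":0,"tz":0,"wx":0,"wy":0.07,"wz":0},{"grip":58,"tx":0,"ty":0,"tz":0,"wx":0,"wy":0.1,"wz":0},{"grip":58,"tx":0,"ty":0,"tz":0,"wx":0,"wy":0.1,"wz":0},{"grip":58,"tx":0,"ty":0,"tz":0,"wx":0,"wy":0.1,"wz":0},{"grip":58,"tx":0,"ty":0,"tz":0,"wx":0,"wy":0.1,"wz":0},{"grip":58,"tx":0,"ty":0,"tz":0,"wx":0,"wy":0.078,"wz":0},{"grip":58,"tx":0,"ty":0,"tz":0,"wx":0,"wy":0,"wz":0},{"grip":58,"tx":0,"ty":0,"tz":0,"wx":0,"wy":0,"wz":0}]'; python3 c.py 560.2 -298.7 192 -28.4; python3 - <<'E'
from h import *
a=cap('side')['pixels'];b=cap('top')['pixels']
a=cv2.resize(a[160:310,210:330],(480,600),interpolation=2);b=cv2.resize(b[160:260,310:390],(320,400),interpolation=2);b=cv2.copyMakeBorder(b,0,200,0,0,0)
cv2.imwrite('pics/p16.png',np.hstack([a,b])[:,:,::-1])
E
```

```text
time_s: 19.73
eef_pos: [558.6, -301.7, 189.0]
ee_rot: [-0.512, 0.512, -0.488, 0.487]
force: [-1.2, 0.4, -4.6]
grip_width: 0.735
time_s: 20.4
eef_pos: [559.7, -298.1, 190.4]
ee_rot: [0.363, -0.363, 0.607, -0.606]
force: [0.0, -0.8, -3.3]
grip_width: 0.736
t 20.4 tcp [ 559.7 -298.1  190.4] F [ 0.  -0.8 -3.3] M [-0.01  0.03 -0.01] g 62.9 j [-0.67  0.59  1.19  0.    1.36 -0.18]
 tgt [ 560.2 -298.7  192. ] shift now-axes [ 0.2 -1.6  0.7] shift after-turn axes [ 0.2 -1.6  0.7] turn [ 0.001   0.0033 -0.0007] rows 0.0
```

View pics/p16.png

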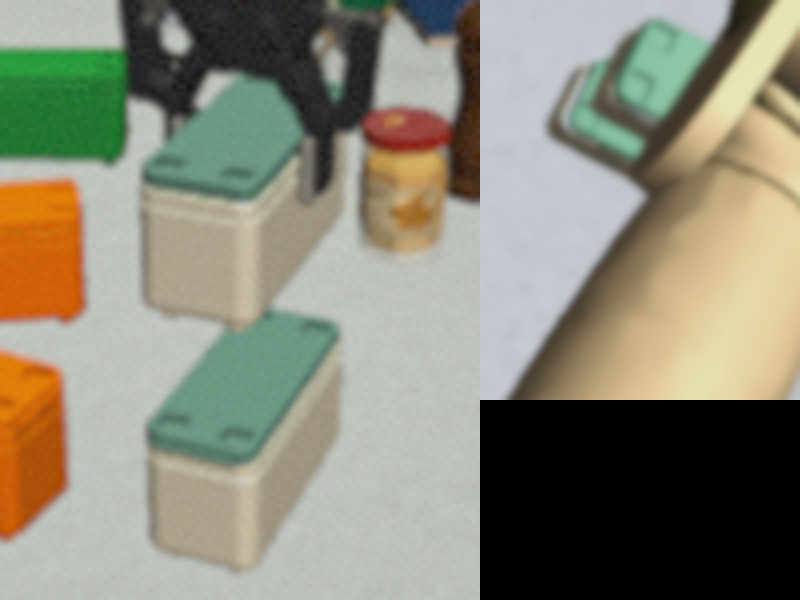

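```bash
python3 -m handwheel '[{"grip":58,"tx":0.2,"ty":5,"tz":0.7,"wx":0,"wy":0.003,"wz":0},{"grip":58,"tx":0,"ty":12,"tz":0,"wx":0,"wy":0,"wz":0},{"grip":58,"tx":0,"ty":14,"tz":0,"wx":0,"wy":0,"wz":0},{"grip":58,"tx":0,"ty":12,"tz":0,"wx":0,"wy":0,"wz":0},{"grip":58,"tx":0,"ty":8,"tz":0,"wx":0,"wy":0,"wz":0},{"grip":58,"tx":0,"ty":4,"tz":0,"wx":0,"wy":0,"wz":0},{"grip":58,"tx":0,"ty":0,"tz":0,"wx":0,"wy":0,"wz":0},{"grip":58,"tx":0,"ty":0,"tz":0,"wx":0,"wy":0,"wz":0}]'; python3 c.py 560.2 -298.7 133 -28.4; python3 - <<'E'
from h import *
import pickle
D=[cap('side') for _ in range(4)]
d=D[0]; d['avg']=np.mean([e['pixels'] for e in D],0); pickle.dump(d,open('c4.pkl','wb'))
f=lambda im,x0,y0,x1,y1,s: cv2.resize(np.clip((im[y0:y1,x0:x1]-60)*1.6,0,255).astype(np.uint8),None,fx=s,fy=s,interpolation=cv2.INTER_LINEAR)
cv2.imwrite('pics/p17.png',f(d['avg'],235,190,310,265,8)[:,:,::-1])
b=cap('top')['pixels'];b=cv2.resize(b[170:230,320:390],(560,480),interpolation=2);cv2.imwrite('pics/p17t.png',b[:,:,::-1])
E
```

```text
time_s: 21.17
eef_pos: [560.5, -299.6, 136.9]
ee_rot: [-0.362, 0.361, -0.607, 0.608]
force: [0.7, -0.8, -3.8]
grip_width: 0.736
t 21.17 tcp [ 560.5 -299.6  136.9] F [ 0.7 -0.8 -3.8] M [-0.04  0.02 -0.06] g 62.9 j [-0.68  0.63  1.26  0.    1.25 -0.18]
 tgt [ 560.2 -298.7  133. ] shift now-axes [-0.7  3.9 -0.7] shift after-turn axes [-0.7  3.9 -0.7] turn [-0.0015 -0.0025 -0.0001] rows 0.1
```

View pics/p17.png

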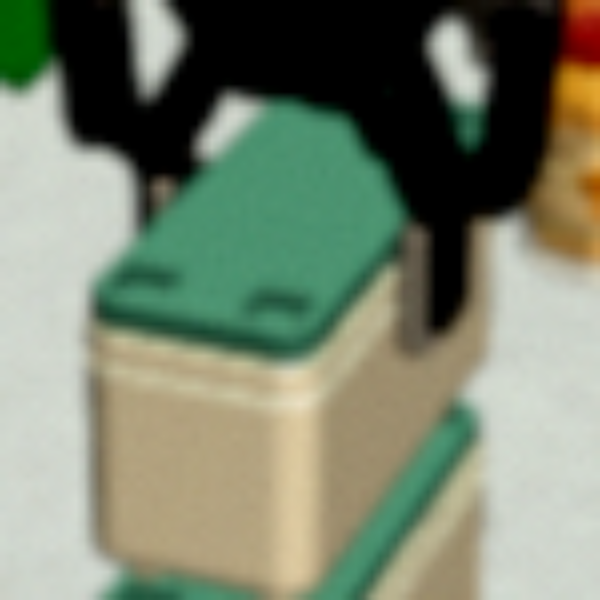

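View pics/p17t.png

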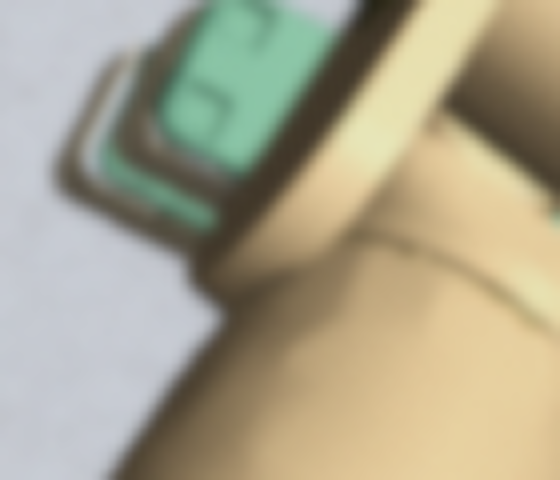

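```bash
python3 - <<'E'
from h import *
S=pickle=None
import pickle
S=pickle.load(open('c4.pkl','rb'));T=pickle.load(open('c3.pkl','rb'))['top']
g=lambda p,o:(np.array(p,float)+.5)/8-.5+o
z=136.9-42+86
u=np.array([np.cos(np.radians(61.6)),np.sin(np.radians(61.6))]);n=np.array([-u[1],u[0]])
def cmp(c,pt,ot,pb,ob,nm):
    A=np.array([onz(c,g(p,ot),z)[:2] for p in pt]);B=np.array([onz(c,g(p,ob),86)[:2] for p in pb])
    d=(A-B); print(nm,'tub-base',d.round(1).tolist(),'mean along',(d.mean(0)@u).round(1),'across',(d.mean(0)@n).round(1))
cmp(S,[(145,278),(280,303)],(235,190),[(110,275),(235,307)],(240,230),'side')
cmp(T,[(252,25),(205,108)],(320,170),[(145,65),(103,150)],(324,170),'top')
from plan import *
p,r=cur(); M=r.as_matrix(); print(M[:2,0]@u,M[:2,2]@n, M[:2,0]@n, M[:,1])
E
```

```text
side tub-base [[0.0, -2.5], [1.3, -1.1]] mean along -1.3 across -1.4
top tub-base [[-1.1, -3.1], [2.2, -2.6]] mean along -2.3 across -1.8
-0.9999962996547804 -0.9999947340785057 0.0027191181676395233 [ 1.59600725e-03 -7.72825101e-04 -9.99998428e-01]
```

```bash
python3 -m handwheel '[{"grip":58,"tx":-1.1,"ty":1.5,"tz":-1,"wx":0,"wy":0,"wz":0},{"grip":58,"tx":0,"ty":2,"tz":0,"wx":0,"wy":0,"wz":0},{"grip":58,"tx":0,"ty":2,"tz":0,"wx":0,"wy":0,"wz":0},{"grip":58,"tx":0,"ty":1.5,"tz":0,"wx":0,"wy":0,"wz":0},{"grip":58,"tx":0,"ty":1,"tz":0,"wx":0,"wy":0,"wz":0},{"grip":58,"tx":0,"ty":0,"tz":0,"wx":0,"wy":0,"wz":0},{"grip":58,"tx":0,"ty":0,"tz":0,"wx":0,"wy":0,"wz":0}]'; python3 c.py 560.2 -298.7 128 -28.4
python3 -m handwheel '[{"grip":58,"tx":0,"ty":0.7,"tz":0,"wx":0,"wy":0,"wz":0},{"grip":58,"tx":0,"ty":0.7,"tz":0,"wx":0,"wy":0,"wz":0},{"grip":58,"tx":0,"ty":0.6,"tz":0,"wx":0,"wy":0,"wz":0},{"grip":58,"tx":0,"ty":0,"tz":0,"wx":0,"wy":0,"wz":0}]'; python3 c.py 560.2 -298.7 128 -28.4
```

```text
time_s: 22.0
eef_pos: [560.0, -298.1, 128.5]
ee_rot: [-0.361, 0.361, -0.608, 0.608]
force: [0.2, 0.2, -2.8]
grip_width: 0.741
t 22.0 tcp [ 560.  -298.1  128.5] F [ 0.2  0.2 -2.8] M [-0.02  0.03 -0.03] g 63.2 j [-0.67  0.64  1.27  0.    1.23 -0.18]
 tgt [ 560.2 -298.7  128. ] shift now-axes [0.4 0.5 0.5] shift after-turn axes [0.4 0.5 0.5] turn [-0.0008 -0.0028 -0.0002] rows 0.0
time_s: 22.33
eef_pos: [559.9, -298.1, 126.4]
ee_rot: [-0.361, 0.361, -0.608, 0.608]
force: [-0.6, 0.2, -4.1]
grip_width: 0.737
t 22.33 tcp [ 559.9 -298.1  126.4] F [-0.6  0.2 -4.1] M [ 0.01  0.01 -0.01] g 63.0 j [-0.67  0.64  1.27  0.    1.22 -0.18]
 tgt [ 560.2 -298.7  128. ] shift now-axes [ 0.4 -1.6  0.5] shift after-turn axes [ 0.4 -1.6  0.5] turn [-0.0007 -0.0029 -0.0002] rows 0.0
```

```bash
python3 -m handwheel '[{"grip":58,"tx":0,"ty":0.7,"tz":0,"wx":0,"wy":0,"wz":0},{"grip":58,"tx":0,"ty":0.7,"tz":0,"wx":0,"wy":0,"wz":0},{"grip":58,"tx":0,"ty":0.6,"tz":0,"wx":0,"wy":0,"wz":0},{"grip":58,"tx":0,"ty":0,"tz":0,"wx":0,"wy":0,"wz":0}]'; python3 -m handwheel '[{"grip":58,"tx":0,"ty":0.6,"tz":0,"wx":0,"wy":0,"wz":0},{"grip":58,"tx":0,"ty":0.4,"tz":0,"wx":0,"wy":0,"wz":0},{"grip":58,"tx":0,"ty":0,"tz":0,"wx":0,"wy":0,"wz":0}]'
```

```text
time_s: 22.67
eef_pos: [559.9, -298.1, 124.4]
ee_rot: [-0.361, 0.361, -0.608, 0.608]
force: [-0.3, 0.3, -3.4]
grip_width: 0.738
time_s: 22.92
eef_pos: [560.0, -298.1, 123.4]
ee_rot: [-0.361, 0.361, -0.608, 0.608]
force: [-0.3, -0.5, -4.6]
grip_width: 0.74
```

```bash
python3 -m handwheel '[{"grip":58,"tx":0,"ty":0.5,"tz":0,"wx":0,"wy":0,"wz":0},{"grip":58,"tx":0,"ty":0.4,"tz":0,"wx":0,"wy":0,"wz":0},{"grip":58,"tx":0,"ty":0,"tz":0,"wx":0,"wy":0,"wz":0}]'; python3 -m handwheel '[{"grip":58,"tx":0,"ty":0.4,"tz":0,"wx":0,"wy":0,"wz":0},{"grip":58,"tx":0,"ty":0.3,"tz":0,"wx":0,"wy":0,"wz":0},{"grip":58,"tx":0,"ty":0,"tz":0,"wx":0,"wy":0,"wz":0}]'
```

```text
time_s: 23.17
eef_pos: [560.0, -298.1, 122.5]
ee_rot: [-0.361, 0.361, -0.608, 0.608]
force: [0.6, -0.5, -3.9]
grip_width: 0.739
time_s: 23.42
eef_pos: [560.0, -298.1, 122.1]
ee_rot: [-0.361, 0.361, -0.608, 0.608]
force: [-0.1, -0.1, -1.8]
grip_width: 0.736
```

Contact begins at TCP 122.1, which is the seated height (soles near 80). Take the last of the weight off the gripper, then release.

```bash
python3 -m handwheel '[{"grip":58,"tx":0,"ty":0.3,"tz":0,"wx":0,"wy":0,"wz":0},{"grip":58,"tx":0,"ty":0,"tz":0,"wx":0,"wy":0,"wz":0}]'; python3 -m handwheel '[{"grip":62,"tx":0,"ty":0,"tz":0,"wx":0,"wy":0,"wz":0},{"grip":63.5,"tx":0,"ty":0,"tz":0,"wx":0,"wy":0,"wz":0},{"grip":65,"tx":0,"ty":0,"tz":0,"wx":0,"wy":0,"wz":0},{"grip":68,"tx":0,"ty":0,"tz":0,"wx":0,"wy":0,"wz":0},{"grip":75,"tx":0,"ty":0,"tz":0,"wx":0,"wy":0,"wz":0},{"grip":85.4,"tx":0,"ty":0,"tz":0,"wx":0,"wy":0,"wz":0},{"grip":85.4,"tx":0,"ty":0,"tz":0,"wx":0,"wy":0,"wz":0},{"grip":85.4,"tx":0,"ty":0,"tz":0,"wx":0,"wy":0,"wz":0}]'; python3 b.py|head -1; python3 - <<'E'
from h import *
a=cap('side')['pixels'];b=cap('top')['pixels']
a=cv2.resize(a[190:310,230:310],(400,600),interpolation=2);b=cv2.resize(b[165:225,320:390],(400,343),interpolation=2);b=cv2.copyMakeBorder(b,0,257,0,0,0)
cv2.imwrite('pics/p18.png',np.hstack([a,b])[:,:,::-1])
E
```

```text
time_s: 23.58
eef_pos: [560.1, -298.2, 122.0]
ee_rot: [-0.361, 0.361, -0.607, 0.608]
force: [-0.8, 0.5, 1.0]
grip_width: 0.739
time_s: 24.25
eef_pos: [560.0, -298.1, 121.6]
ee_rot: [-0.361, 0.361, -0.608, 0.608]
force: [-0.3, 0.1, -0.6]
grip_width: 1.004
t 24.25 tcp [ 560.  -298.1  121.6] F [-0.3  0.1 -0.6] M [ 0.01 -0.02  0.01] g 85.8 j [-0.67  0.65  1.28  0.    1.21 -0.18]
```

View pics/p18.png

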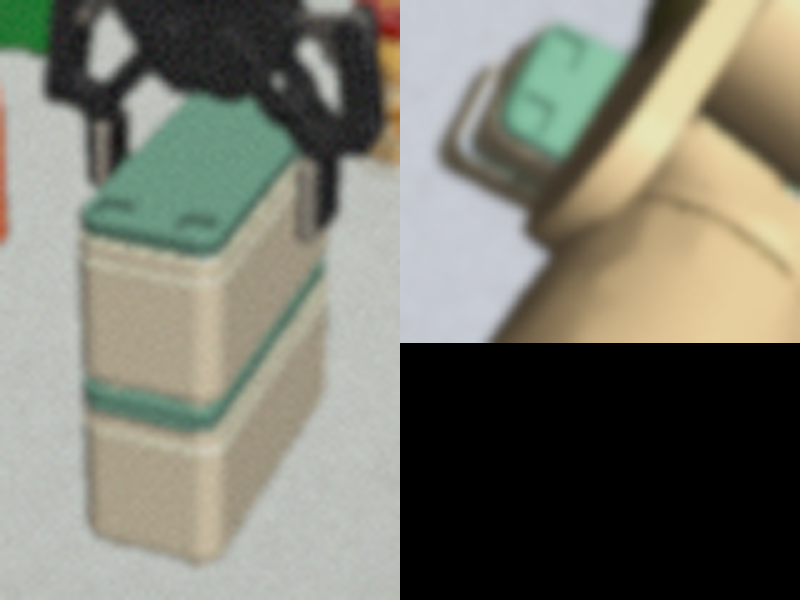

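```bash
python3 -m handwheel '[{"grip":85.4,"tx":0,"ty":-8,"tz":0,"wx":0,"wy":0,"wz":0},{"grip":85.4,"tx":0,"ty":-20,"tz":0,"wx":0,"wy":0,"wz":0},{"grip":85.4,"tx":0,"ty":-30,"tz":0,"wx":0,"wy":0,"wz":0},{"grip":85.4,"tx":0,"ty":-35,"tz":0,"wx":0,"wy":0,"wz":0},{"grip":85.4,"tx":-20,"ty":-30,"tz":0,"wx":0,"wy":0,"wz":0},{"grip":85.4,"tx":-40,"ty":0,"tz":0,"wx":0,"wy":0,"wz":0},{"grip":85.4,"tx":-40,"ty":0,"tz":0,"wx":0,"wy":0,"wz":0},{"grip":85.4,"tx":-40,"ty":0,"tz":0,"wx":0,"wy":0,"wz":0},{"grip":85.4,"tx":-30,"ty":0,"tz":0,"wx":0,"wy":0,"wz":0},{"grip":85.4,"tx":0,"ty":0,"tz":0,"wx":0,"wy":0,"wz":0}]';  python3 -m handwheel '[{"grip":85.4,"tx":-28,"ty":0,"tz":-25,"wx":0,"wy":0,"wz":0},{"grip":85.4,"tx":-28,"ty":0,"tz":-25,"wx":0,"wy":0,"wz":0},{"grip":85.4,"tx":-28,"ty":0,"tz":-25,"wx":0,"wy":0,"wz":0},{"grip":85.4,"tx":0,"ty":0,"tz":0,"wx":0,"wy":0,"wz":0},{"grip":85.4,"tx":0,"ty":0,"tz":0,"wx":0,"wy":0,"wz":0}]'; python3 b.py|head -1; python3 - <<'E'
from h import *
import pickle
d={n:cap(n,n+'9.png') for n in('side','top')}; pickle.dump(d,open('c5.pkl','wb'))
a,b=d['side']['pixels'],d['top']['pixels']
a=cv2.resize(a[190:310,230:310],(400,600),interpolation=2);b=cv2.resize(b[100:240,230:400],(400,329),interpolation=2);b=cv2.copyMakeBorder(b,0,271,0,0,0)
cv2.imwrite('pics/p19.png',np.hstack([a,b])[:,:,::-1])
T=d['top']
for nm,c,roi,z in(('tub',T,(320,155,395,225),166),):
    im=cv2.resize(c['pixels'],None,fx=4,fy=4,interpolation=cv2.INTER_CUBIC)
    h=cv2.cvtColor(im,cv2.COLOR_RGB2HSV); m=cv2.inRange(h,(65,60,125),(100,255,255)); x0,y0,x1,y1=[4*q for q in roi]
    r=np.zeros_like(m); r[y0:y1,x0:x1]=m[y0:y1,x0:x1]; r=cv2.morphologyEx(r,cv2.MORPH_OPEN,np.ones((9,9)));r=cv2.morphologyEx(r,cv2.MORPH_CLOSE,np.ones((25,25)))
    k=max(cv2.findContours(r,0,1)[0],key=cv2.contourArea)[:,0]
    P=np.array([onz(c,(p+.5)/4-.5,z)[:2] for p in k.astype(float)],np.float32); print(nm,cv2.minAreaRect(P))
E
```

```text
time_s: 25.18
eef_pos: [643.0, -143.4, 245.2]
ee_rot: [-0.364, 0.362, -0.607, 0.607]
force: [0.0, 0.9, 0.3]
grip_width: 1.004
time_s: 25.6
eef_pos: [615.3, -37.7, 245.7]
ee_rot: [-0.362, 0.361, -0.607, 0.608]
force: [0.1, -0.3, -0.1]
grip_width: 1.003
t 25.6 tcp [615.3 -37.7 245.7] F [ 0.1 -0.3 -0.1] M [-0.04  0.01  0.01] g 85.6 j [-0.25  0.51  1.17 -0.    1.46  0.24]
tub ((560.065185546875, -294.8057556152344), (146.18673706054688, 59.20209503173828), 61.414737701416016)
```

View pics/p19.png

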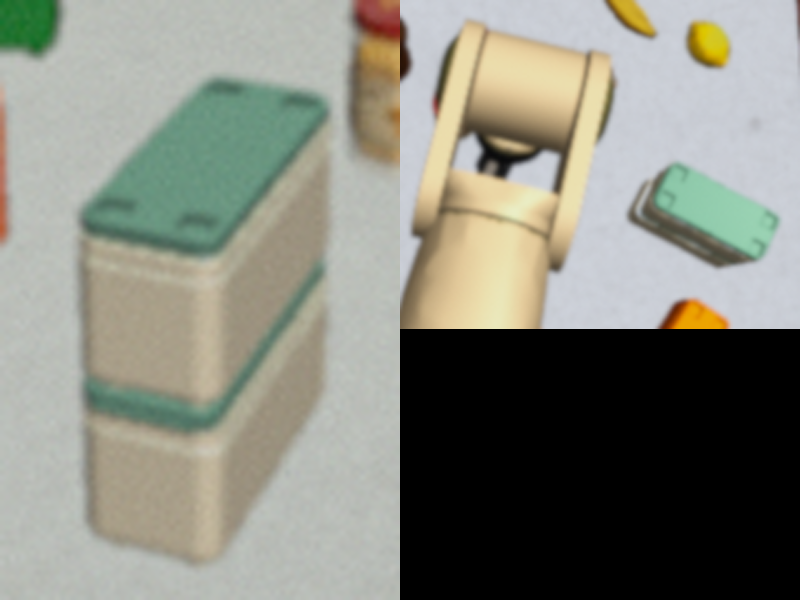

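```bash
python3 - <<'E'
from h import *
a=cv2.imread('pics/side0.png').astype(int);b=cv2.imread('pics/side9.png').astype(int)
for n,(x0,y0,x1,y1) in dict(jar=(298,184,325,224),garlic=(332,234,358,257),mug=(265,146,294,181)).items(): print(n,abs(a-b)[y0:y1,x0:x1].mean().round(1))
print(ctrl.finish_job())
E
```

```text
jar 2.8
garlic 2.5
mug 6.8
the job is handed in; nothing more can be done
None
```

The tub is stacked on the full tub with its lid shut, and the job is handed in at about 26 s of the 72 s allowed. No verdict is reported, so what follows is my own checking.

**What I did:** I gripped the tub from its lid side with the tool tilted 30° and turned it 90° in the air. I set it on its feet and let go while the lid was still ajar. I then pressed the free edge of the lid with about 14 N until it stopped hard, with the fingertips at 85.6 mm. Last, I gripped it again from above, lined it up on the lid recesses of the full tub and lowered it.

**What the last checks showed:**
- **Seating:** The tub went down without contact until its soles were about 80 mm above the worktop. That is the seated height, not the 86 mm of a tub lying on the lid. The wrist force changed by only about 5 N, far below the 60 N limit.
- **Final pose:** The last pictures show it upright with the lid shut. Its lid lies along 61.4°, against 61.5° for the full tub's lid, and its centre is within about 2.5 mm of that lid's centre.
- **Full tub:** It looked unmoved in the side view, though I did not measure its position again.

**Checks that disagreed or were weaker:**
- **Hover offset:** While hovering, the cameras gave offsets of 1.3 to 2.3 mm and the tool pose about 0.7 mm. I corrected by about 1 mm, in between.
- **First contact on the worktop:** It came about 4 mm earlier than I calculated, but the tub stayed upright when let go.
- **Bystanders:** The side pictures hardly changed at the honey jar or the garlic. The mug's patch changed more (6.8, against 2.5 and 2.8 for the others). I suspect the arm was in view there, since it never came near the mug, but I did not look again.

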